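# Clamp the filler tubs in the holding lane of the vibrating bench

### The arm

A 6-joint arm with a two-finger parallel gripper is mounted at the origin on the work surface. World frame = base frame: x ahead of the robot, y to its left, z up, the work surface at z = 0. Lengths are in m, angles in rad, forces in N, time in s.
With the tool pointing down it reaches from about 0.35 to 0.975 m from the base axis. Payload 7.1 kg.
Tool frame: the origin (TCP) lies on the centre line of the jaws, within the pads' length; the fingertips stand ctrl.nose_length ahead of it and the grasp point (between the pads) lies 8 mm behind it (ctrl.nose_length is the distance from the TCP to the fingertips, in m); z points along the fingers, y is the line along which they close (so a half turn about z gives the same grasp; the last joint's range is limited). The gripper opens to 88 mm and grips with 3 to 60 N. Pads are 20 mm wide; open, the fingers measure 115 mm over their backs; the gripper's body (75 mm by 178 mm) begins 61 mm behind the grasp point.
Start: joints at [1.229, 0.423, 1.63, -0, 1.089, -0.019], TCP at [0.198, 0.593, 0.234] pointing down, gripper open.
Joint ranges: [-3, 3], [-0.9, 2.11], [0.09, 2.58], [-1.31, 4.45], [0.11, 2.69], [-2.54, 2.54]. Speed limits (rad/s): [2.39, 2.39, 3.01, 3.14, 3.14, 3.14].

### API

Orientations are given as a unit quaternion [w, x, y, z].
In Python, from plant import ctrl gives the robot as it stands. The module is installed in compiled form; this text tells all that it offers.
- The arm moves only by the tool drive_tool, never from a script. Its argument "increments" is a list of rows, each an object of numbers: "tx", "ty", "tz": the shift along the tool's x, y, z scaled (see below); "turn": the turn about the tool's z scaled (see below); "jaw": the opening, from -1 (shut) to 1 (fully open). A call has 1 to 20 rows; each row shifts and turns the commanded pose from where the row before left it, along the tool's axes as they then stand; what a row does not reach is not made up. The controller multiplies each number of a shift by 1 m and each number of a turn by 0.12 rad. A row lasts 1/10 s, in which the tool goes at most 50 mm and 8.59 degrees, less where a joint would pass 70% of its speed; a pose out of reach is approached as far as the arm can. A call with a number of a shift or a turn outside -1 to 1 is refused whole. A call with a gripper value outside its range is refused whole. The fingers move at their own pace and stop on an object; the grip force is fixed at half the most. Time passes only in rows, so rows that do not move let the fingers close. It gives the time, the measured TCP pose, the force, the opening and the grip force at its end, in the units of the state.
- ctrl.get_state(): the state, without advancing time (a new reading comes with each control period).
- ctrl.get_image(name): name is "scene" or "top"; returns the picture (420x560x3 uint8, red, green, blue); there is no depth.
- ctrl.camera_info(name): a dict with "intrinsics" (3x3 intrinsics, pixels), "dist_coeffs" ([k1, k2, p1, p2, k3] as OpenCV has them; the pictures are not rectified), "R" (3x3) and "t" (3): a world point X has camera coordinates R X + t. Camera axes: x right, y down, z forward; pixel columns grow to the right and rows downward; lengths in m; the calibration is good to about 2 mm. A picture is of the moment at which its call begins. camera_info takes no time and is no camera call.
- ctrl.job_done(): hands the job in; it is judged then, once.
Trained networks look in the newest picture that a camera, given by its name, has taken for a name from the list of things; names that differ only in an ending like _2 or _b are one class to them, and where a whole thing is asked for, a point or a joint stands for the part that bears it (a point fixed in the world has none). Each returns a list of dicts, best first, with "confidence" (0 to 1); they miss things now and then, are a little off and sometimes report something else, mostly with a low value. They report only what shows in the picture. A call takes as long as a camera call.
- ctrl.search_frame(camera, target): "point" ([x, y, z] in m, in world coordinates, good to about 4 mm: the middle of the surface that is visible of it).
The state is a dict: "time": time; "joints": joint angles; "joint_velocities": joint speeds; "joint_torque": joint torques, N m; "ee_pos": TCP position; "tcp_rot": TCP orientation; "force": force on the tool from outside, world axes, zero at the start; "ft_torque": the same for the moment, N m; "grip_width": finger opening in m; "grasp_force": force on a finger pad.
Only numpy, scipy, OpenCV 4.12 (cv2) and the standard library are available. Lean on these libraries where they do the work, as an engineer would, in place of code of your own. Each camera call takes 0.05 s, during which the arm holds its last target. There are 200 camera calls.

### The job

The tubs of filler standing on the newspaper must be held fast in the holding lane for de-airing on the vibrating bench. First swing the clamp lever at the lane's mouth fully open, then push every tub, upright and in single file, in between the rails until all are past the mouth, and only then swing the lever fully shut behind them. After that slide the stop at the far end up until the tubs stand snug, without gaps, between it and the shut lever, and finally lock the stop by turning its knob a quarter turn clockwise as far as it goes; leave the foam block, the bowl and the spatula alone.

Things in the scene. Friction and masses are not known exactly. Their poses are not given: they have to be found in the camera images.
- lane: aluminium lane on the bench (no floor step). Origin: mouth centre, on the bench; x runs down the lane, y across it towards the socket block, z up. Rails 35 mm high, 10 thick, inner faces at y = +-36 mm, x = 27 to 440 mm, flaring to +-46 at x = 0. Grey socket block of the lever beside the mouth: x -97 to 7, y 52 to 97 mm, 44 high (hinge lugs to 66)
- gate_lever (a joint): clamp lever, rad: 0 = shut, level across the mouth; grows swinging up and over towards lane +y to 2.2 = fully open (over 1.8 is open, under 0.08 shut). A U-shaped bail, lane x -90 to 0 mm: two 12 mm arms joined by a round bar. A gate plate on the inner arm, 50 mm wide, when shut has its inner face at lane x = 0, 12 to 74 mm above the bench. Stiff hinge stays at any angle; 2 N at the bar moves it
- lever_bar (a point): middle of the lever's round black rubber grip bar, 16 mm in diameter, parallel to the lane's x axis, 70 mm free between the arms, 120 mm from the hinge axis. At lever angle q it is at lane (-45, 60 - 120 cos q, 55 + 120 sin q) mm
- lever_hinge (a point): point on the lever's hinge axis in line with the middle of the bar, at lane (-45, 60, 55) mm; the axis is parallel to the lane's x axis
- stop_slide (a joint): plywood stop sliding on the rails at the far end, m: 0 = fully back (face at lane x = 325 mm); grows sliding towards the mouth, to 0.24. About 4 N moves it, plus what the tubs take; it stays where left, and slides the same whether locked or not. Top plate 61 mm above the bench, 112 mm wide, 100 mm long from the face backwards
- stop_face (a point): middle of the flat face of the stop that meets the tubs, 40 mm above the bench (face 60 mm wide, 4 to 64 mm high); axes as the lane's
- clamp_knob (a joint): black clamp knob on top of the stop, rad: about 0 = free, its bar across the lane; grows turning clockwise seen from above, to its end at 1.65; beyond 1.3 the stop counts as locked. Turning takes about 0.06 N m
- knob_grip (a point): middle of the knob's upright bar grip, on the knob's axis, 50 mm behind the stop's face and 94 mm above the bench. The bar is 58 mm long (along the point's y axis), 16 mm thick (along its x axis) and 30 mm high (79 to 109 mm above the bench)
- tub_a: closed white plastic tub of filler with a flat grey lid, upright cylinder 66 mm in diameter and 90 mm high, about 0.25 kg; origin at the centre of its underside, z up along its axis. All tubs are alike; three or four of them are present (an absent one reads None)
- tub_b: closed white plastic tub of filler with a flat grey lid, upright cylinder 66 mm in diameter and 90 mm high, about 0.25 kg; origin at the centre of its underside, z up along its axis. All tubs are alike; three or four of them are present (an absent one reads None)
- tub_c: closed white plastic tub of filler with a flat grey lid, upright cylinder 66 mm in diameter and 90 mm high, about 0.25 kg; origin at the centre of its underside, z up along its axis. All tubs are alike; three or four of them are present (an absent one reads None)
- tub_d: closed white plastic tub of filler with a flat grey lid, upright cylinder 66 mm in diameter and 90 mm high, about 0.25 kg; origin at the centre of its underside, z up along its axis. All tubs are alike; three or four of them are present (an absent one reads None)
- foam_block: loose yellow foam block 90 x 140 x 50 mm, a bystander; origin at the centre of its underside
- plaster_bowl: loose black rubber mixing bowl, 120 mm across, 60 mm high, a bystander; origin at the centre of its underside
- spatula: loose spatula lying on the bench, a bystander; origin on its underside

How it is judged:
By the outcome, as a careful person would: the job done as asked, in the order asked, and still so for the second after the job is handed in, with the robot touching nothing.
Of tub_a, tub_b, tub_c, tub_d only 3 to 4 are there at a start; the rules pass over those that are not, and their reading is None.
At some moment in a run one of tub_a, tub_b, tub_c, tub_d may be knocked a few centimetres aside while the robot is not near it.
It also fails if it takes over 210 s, if anything falls off the work surface, if the arm or the gripper's body presses on something with over 40 N, if the wrist force passes 120 N, or if a joint passes its speed limit or range.

## Working session

There is one attempt and no reset: what is moved stays moved. The work goes in short steps, Python scripts to look and compute and a tool call to move; the robot and the scene stay as the last step left them, time stands still between calls to the robot, and variables do not carry over. Pictures are saved under pics/ and viewed, at most 14 in all, crops included, and the job is handed in when it is done.

Besides the shell and the picture viewer there is one more tool, called after "Request:" as a command line: name --argument value ..., lists and objects as JSON in quotes. drive_tool: Moves the arm, as the interface text tells. Shifts and turns lie within -1 to 1; 1 stands for 1 m of shift or 0.12 rad of turn. Its arguments: {"type":"object","properties":{"increments":{"type":"array","items":{"type":"object","properties":{"tx":{"type":"number","minimum":-1,"maximum":1},"ty":{"type":"number","minimum":-1,"maximum":1},"tz":{"type":"number","minimum":-1,"maximum":1},"turn":{"type":"number","minimum":-1,"maximum":1},"jaw":{"type":"number"}}}}},"required":["increments"]}

```bash
mkdir -p pics; python3 - <<'E'
from plant import ctrl
import cv2,numpy as np
for c in("scene","top"):
    im=ctrl.get_image(c); cv2.imwrite(f"pics/{c}0.png",im[:,:,::-1])
    for n in("tub_a","lever_bar","lever_hinge","gate_lever","stop_face","stop_slide","knob_grip","clamp_knob","lane","foam_block","plaster_bowl","spatula"):
        try:
            for d in ctrl.search_frame(c,n)[:5]: print(c,n,np.round(d["point"],3),round(d["confidence"],2))
        except Exception as e: print(c,n,e)
s=ctrl.get_state();print(s,ctrl.nose_length)
for c in("scene","top"):print(ctrl.camera_info(c))
E
```

```text
scene tub_a [0.436 0.232 0.066] 0.85
scene tub_a [0.579 0.329 0.073] 0.81
scene tub_a [0.564 0.223 0.069] 0.71
scene tub_a [0.452 0.36  0.062] 0.71
scene tub_a [0.758 0.22  0.046] 0.25
scene lever_bar [0.548 0.046 0.062] 0.81
scene lever_bar [0.565 0.222 0.069] 0.61
scene lever_hinge [ 0.568 -0.229  0.034] 0.63
scene gate_lever [0.555 0.05  0.059] 0.95
scene gate_lever [ 0.547 -0.318  0.06 ] 0.25
scene stop_face [ 0.549 -0.32   0.064] 0.85
scene stop_slide [ 0.549 -0.324  0.064] 0.94
scene knob_grip [ 0.532 -0.32   0.104] 0.92
scene knob_grip [0.566 0.224 0.069] 0.7
scene clamp_knob [ 0.537 -0.318  0.105] 0.64
scene lane [ 0.561 -0.226  0.036] 0.68
scene lane [ 0.548 -0.32   0.06 ] 0.48
scene foam_block [0.758 0.219 0.048] 0.96
scene plaster_bowl [ 0.788 -0.058  0.032] 0.66
scene plaster_bowl [0.549 0.049 0.06 ] 0.42
scene spatula [ 0.33  -0.244  0.007] 0.58
top tub_a [0.431 0.244 0.089] 0.88
top tub_a [0.556 0.234 0.092] 0.69
top tub_a [0.445 0.374 0.089] 0.65
top tub_a [0.561 0.34  0.09 ] 0.56
top lever_bar [0.528 0.097 0.065] 0.95
top lever_hinge [ 0.547 -0.19   0.047] 0.97
top ga
[... 1339 characters left out ...]
       ,  0.        ,  0.        ]), 'R': array([[ 0.85508889,  0.518222  , -0.01639955],
       [ 0.35887998, -0.61440345, -0.70264754],
       [-0.37420335,  0.59494063, -0.71134907]]), 't': array([-0.49221566, -0.1214146 ,  1.2490117 ])}
{'intrinsics': array([[394.84175449,   0.        , 279.67590284],
       [  0.        , 394.84175449, 209.36320422],
       [  0.        ,   0.        ,   1.        ]]), 'dist_coeffs': array([-0.11749801,  0.        ,  0.        ,  0.        ,  0.        ]), 'R': array([[ 0.02007066, -0.99974899,  0.00995635],
       [-0.99722175, -0.02073245, -0.07154682],
       [ 0.07173528, -0.00849269, -0.99738755]]), 't': array([0.00655152, 0.55885511, 1.03898803])}
```

View pics/top0.png

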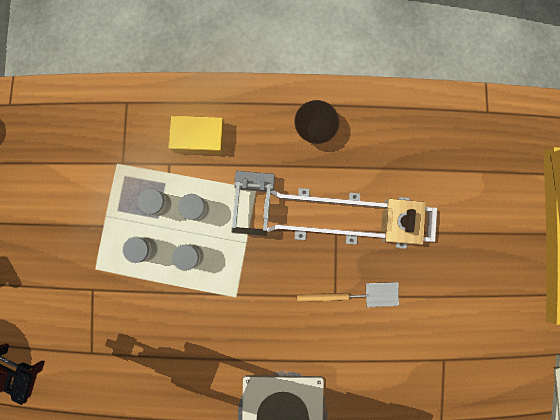

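View pics/scene0.png

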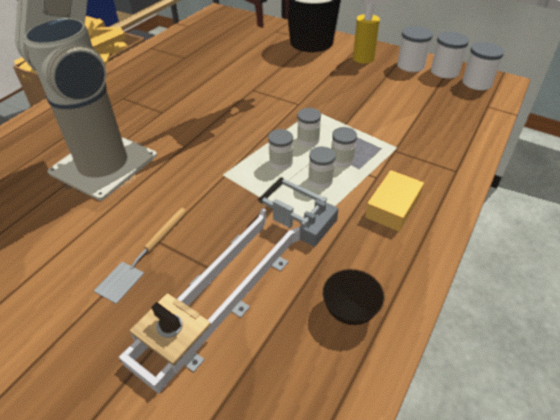

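The top picture shows four tubs at about (150,200), (191,207), (137,249) and (186,257). The lever is at the lane mouth around (252,205), and the stop at (406,222) with its knob at (406,220). The lane runs towards world −y, with its +y towards world +x. I'll zoom in to fit the lane pose.

```bash
python3 - <<'E'
import cv2
im=cv2.imread("pics/top0.png")
cv2.imwrite("pics/crop1.png",cv2.resize(im[155:265,220:450],None,fx=3.47,fy=3.47,interpolation=cv2.INTER_CUBIC))
E
```

```text
(no output)
```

View pics/crop1.png

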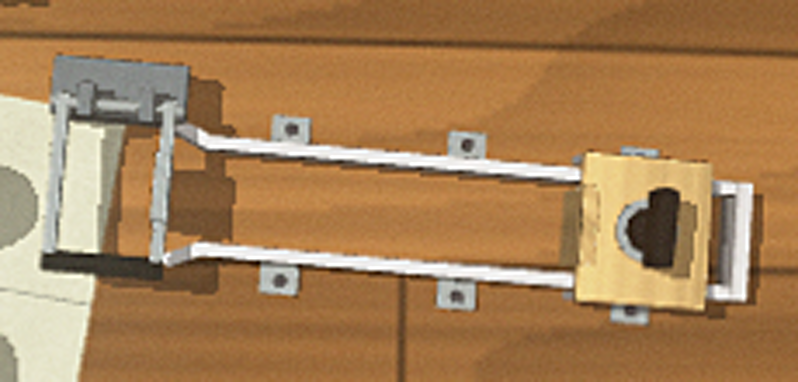

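```bash
cat >h.py <<'E'
from plant import ctrl
import cv2,numpy as np
from scipy.optimize import least_squares
def proj(c,P):
    i=ctrl.camera_info(c);return cv2.projectPoints(np.array(P,float).reshape(-1,1,3),cv2.Rodrigues(i["R"])[0],i["t"],i["intrinsics"],i["dist_coeffs"])[0][:,0]
def at_z(c,uv,z):
    i=ctrl.camera_info(c);n=cv2.undistortPoints(np.array(uv,float).reshape(-1,1,2),i["intrinsics"],i["dist_coeffs"])[:,0]
    d=np.c_[n,np.ones(len(n))]@i["R"];o=-i["R"].T@i["t"]
    return o+d*((z-o[2])/d[:,2])[:,None]
def l2w(p,L):
    x,y,t=L[:3];p=np.atleast_2d(np.array(p,float));c,s=np.cos(t),np.sin(t)
    return np.c_[x+c*p[:,0]-s*p[:,1],y+s*p[:,0]+c*p[:,1],p[:,2]]
def w2l(p,L):
    x,y,t=L[:3];p=np.atleast_2d(np.array(p,float));c,s=np.cos(t),np.sin(t);dx,dy=p[:,0]-x,p[:,1]-y
    return np.c_[c*dx+s*dy,-s*dx+c*dy,p[:,2]]
E
python3 - <<'E'
from h import *
cr=np.array([(55,57),(188,68),(586,152),(713,163),(706,310),(577,302),(207,150),(195,241)],float)
uv=(cr+.5)/3.47-.5+[220,155]
M=np.array([(-97,97,44),(7,97,44),(325,56,61),(425,56,61),(425,-56,61),(325,-56,61),(27,36,35),(27,-36,35)])/1e3
def f(v):
    m=M.copy(); m[2:6,0]-=v[3]; return (proj("top",l2w(m,v))-uv).ravel()
r=least_squares(f,[.53,.1,-1.57,0],loss='soft_l1')
print(r.x,np.round(f(r.x).reshape(-1,2),2)); np.save("L.npy",r.x)
L=r.x
for q in (0,.1,.2,.3):
    print(q,(proj("top",l2w([(-.09,.06-.12*np.cos(q),.055+.12*np.sin(q)),(0,.06-.12*np.cos(q),.055+.12*np.sin(q))],L))-[220,155])*3.47)
T=[p["point"] for p in ctrl.search_frame("top","tub_a") if p["confidence"]>.4]
print(np.round(w2l(T,L),3))
print(l2w([(-.045,.06,.055),(-.045,-.06,.055),(0.275,0,.094)],L))
E
```

```text
[ 0.55390792  0.04887594 -1.63399032  0.01349882] [[-0.96 -0.37]
 [-0.1  -0.29]
 [-0.03  0.02]
 [ 0.33  0.11]
 [-0.1   0.25]
 [-0.18 -0.38]
 [ 0.02 -0.04]
 [ 1.21  0.82]]
0 [[ 38.8907966  260.63077584]
 [159.19214474 270.8341488 ]]
0.1 [[ 37.13644855 259.50706329]
 [158.85570105 269.83101   ]]
0.2 [[ 35.50737247 256.72609041]
 [158.65523823 267.16940344]]
0.3 [[ 34.02609271 252.25923916]
 [158.5978708  262.8191859 ]]
[[-0.187 -0.135  0.089]
 [-0.185 -0.01   0.092]
 [-0.318 -0.129  0.089]
 [-0.29  -0.011  0.09 ]]
[[ 0.61662999  0.089997    0.055     ]
 [ 0.49686952  0.09757523  0.055     ]
 [ 0.53654113 -0.22557514  0.094     ]]
```

```bash
cat >ov.py <<'E'
from h import *
def overlay(c,L,q,box,f,name,im):
    x0,y0,x1,y1=box;o=cv2.resize(im[y0:y1,x0:x1],None,fx=f,fy=f,interpolation=cv2.INTER_CUBIC)
    def pl(P,col,cl=False):
        u=(proj(c,l2w(np.array(P)/1e3,L))-[x0,y0]+.5)*f-.5
        cv2.polylines(o,[np.round(u).astype(int)],cl,col,1,cv2.LINE_AA)
    for s in(1,-1):pl([(0,46*s,35),(27,36*s,35),(440,36*s,35)],(0,0,255))
    pl([(-97,52,44),(7,52,44),(7,97,44),(-97,97,44)],(255,0,0),True)
    S=L[3]*1e3
    pl([(325-S,-56,61),(425-S,-56,61),(425-S,56,61),(325-S,56,61)],(0,160,0),True)
    for k,col in((q,(255,0,255)),):
        y,z=60-120*np.cos(k),55+120*np.sin(k)
        pl([(-84,60,55),(-84,y,z),(-6,y,z),(-6,60,55)],col)
    cv2.imwrite(name,o[:,:,:])
E
python3 - <<'E'
from ov import *
L=np.load("L.npy")
overlay("scene",L,0.,(115,160,355,400),2.45,"pics/ov1.png",cv2.imread("pics/scene0.png"))
E
```

```text
(no output)
```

View pics/ov1.png

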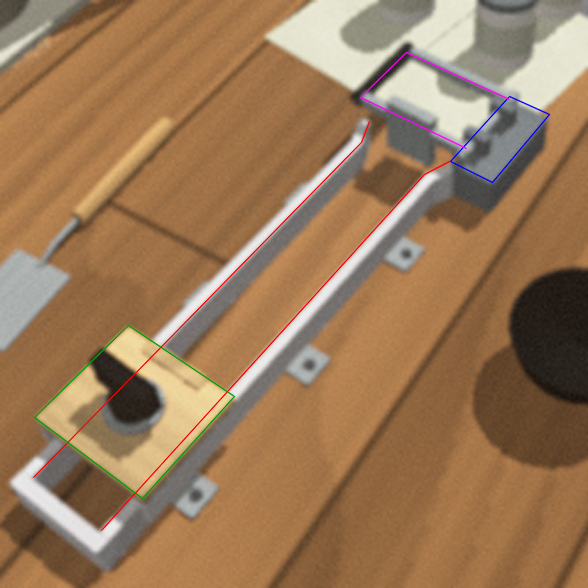

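```bash
cat >>h.py <<'E'
L=np.load("L.npy")
def plan(lane_pt,psi=None):
    "total shift in tool axes (after the turn) to bring the TCP to a lane point; psi=direction of tool y in the lane frame"
    s=ctrl.get_state();w,x,y,z=s["tcp_rot"]
    R=cv2.Rodrigues(2*np.arctan2(np.linalg.norm([x,y,z]),w)*np.array([x,y,z])/np.linalg.norm([x,y,z]))[0]
    cur=np.arctan2(R[1,1],R[0,1])-L[2]
    if psi is None: psi=cur
    turn=(cur-psi+np.pi)%(2*np.pi)-np.pi
    p=w2l(s["ee_pos"],L)[0];d=np.array(lane_pt)-p
    c,sn=np.cos(psi),np.sin(psi)
    print("t",round(s["time"],1),"lane TCP",np.round(p,4),"psi",round(cur,3),"turn/0.12",round(turn/.12,3),
      "tool shift",np.round([-sn*d[0]+c*d[1],c*d[0]+sn*d[1],-d[2]],4),"F",np.round(s["force"],1),"w",round(s["grip_width"],4),"j",np.round(s["joints"],2))
    print("   tilt",np.round(R[:,2],3),"toolx",np.round(R[:,0],3))
E
python3 -c "
from h import *
plan((-.045,-.06,.12),np.pi/2);plan((-.045,-.06,.047),np.pi/2)"
```

```text
t 1.4 lane TCP [-0.5203 -0.3893  0.2337] psi 2.882 turn/0.12 10.926 tool shift [-0.4753  0.3293  0.1137] F [ 0.3 -0.2 -0.3] w 0.0876 j [ 1.23  0.42  1.63  0.    1.09 -0.02]
   tilt [-0. -0. -1.] toolx [-0.948  0.317  0.   ]
t 1.4 lane TCP [-0.5203 -0.3893  0.2337] psi 2.882 turn/0.12 10.926 tool shift [-0.4753  0.3293  0.1867] F [ 0.3 -0.2 -0.3] w 0.0876 j [ 1.23  0.42  1.63  0.    1.09 -0.02]
   tilt [-0. -0. -1.] toolx [-0.948  0.317  0.   ]
```

Request:
drive_tool --increments '[{"turn":0.993,"jaw":1},{"turn":0.993,"jaw":1},{"turn":0.993,"jaw":1},{"turn":0.993,"jaw":1},{"turn":0.993,"jaw":1},{"turn":0.993,"jaw":1},{"turn":0.993,"jaw":1},{"turn":0.993,"jaw":1},{"turn":0.993,"jaw":1},{"turn":0.993,"jaw":1},{"turn":0.993,"jaw":1}]'

```text
invalid input at $.increments[0]: expected keys tx, ty, tz, turn, jaw
```

Request:
drive_tool --increments '[{"tx":-0.024,"ty":0.0165,"jaw":1},{"tx":-0.024,"ty":0.0165,"jaw":1},{"tx":-0.024,"ty":0.0165,"jaw":1},{"tx":-0.024,"ty":0.0165,"jaw":1},{"tx":-0.024,"ty":0.0165,"jaw":1},{"tx":-0.024,"ty":0.0165,"jaw":1},{"tx":-0.024,"ty":0.0165,"jaw":1},{"tx":-0.024,"ty":0.0165,"jaw":1},{"tx":-0.024,"ty":0.0165,"jaw":1},{"tx":-0.024,"ty":0.0165,"jaw":1},{"tx":-0.024,"ty":0.0165,"jaw":1},{"tx":-0.024,"ty":0.0165,"jaw":1},{"tx":-0.024,"ty":0.0165,"jaw":1},{"tx":-0.024,"ty":0.0165,"jaw":1},{"tx":-0.024,"ty":0.0165,"jaw":1},{"tx":-0.024,"ty":0.0165,"jaw":1},{"tx":-0.024,"ty":0.0165,"jaw":1},{"tx":-0.024,"ty":0.0165,"jaw":1},{"tx":-0.024,"ty":0.0165,"jaw":1},{"tx":-0.019,"ty":0.0155,"jaw":1}]'

```text
invalid input at $.increments[0]: expected keys tx, ty, tz, turn, jaw
```

```bash
python3 -c "
from h import *
plan((-.045,-.06,.047),np.pi/2)"
```

```text
t 1.4 lane TCP [-0.5203 -0.3893  0.2337] psi 2.882 turn/0.12 10.926 tool shift [-0.4753  0.3293  0.1867] F [ 0.3 -0.2 -0.3] w 0.0876 j [ 1.23  0.42  1.63  0.    1.09 -0.02]
   tilt [-0. -0. -1.] toolx [-0.948  0.317  0.   ]
```

Request:
drive_tool --increments '[{"tx":0,"ty":0,"tz":0,"turn":0.993,"jaw":1},{"tx":0,"ty":0,"tz":0,"turn":0.993,"jaw":1},{"tx":0,"ty":0,"tz":0,"turn":0.993,"jaw":1},{"tx":0,"ty":0,"tz":0,"turn":0.993,"jaw":1},{"tx":0,"ty":0,"tz":0,"turn":0.993,"jaw":1},{"tx":0,"ty":0,"tz":0,"turn":0.993,"jaw":1},{"tx":0,"ty":0,"tz":0,"turn":0.993,"jaw":1},{"tx":0,"ty":0,"tz":0,"turn":0.993,"jaw":1},{"tx":0,"ty":0,"tz":0,"turn":0.993,"jaw":1},{"tx":0,"ty":0,"tz":0,"turn":0.993,"jaw":1},{"tx":0,"ty":0,"tz":0,"turn":0.993,"jaw":1}]'

```text
time: 2.45
ee_pos: [0.1982, 0.5927, 0.2337]
tcp_rot: [0.0, 0.731, 0.683, -0.0]
force: [-0.1, -0.1, 0.2]
grip_width: 0.0879
grasp_force: 0.0
```

Request:
drive_tool --increments '[{"tx":-0.034,"ty":0.0235,"tz":0,"turn":0,"jaw":1},{"tx":-0.034,"ty":0.0235,"tz":0,"turn":0,"jaw":1},{"tx":-0.034,"ty":0.0235,"tz":0,"turn":0,"jaw":1},{"tx":-0.034,"ty":0.0235,"tz":0,"turn":0,"jaw":1},{"tx":-0.034,"ty":0.0235,"tz":0,"turn":0,"jaw":1},{"tx":-0.034,"ty":0.0235,"tz":0,"turn":0,"jaw":1},{"tx":-0.034,"ty":0.0235,"tz":0,"turn":0,"jaw":1},{"tx":-0.034,"ty":0.0235,"tz":0,"turn":0,"jaw":1},{"tx":-0.034,"ty":0.0235,"tz":0,"turn":0,"jaw":1},{"tx":-0.034,"ty":0.0235,"tz":0,"turn":0,"jaw":1},{"tx":-0.034,"ty":0.0235,"tz":0,"turn":0,"jaw":1},{"tx":-0.034,"ty":0.0235,"tz":0,"turn":0,"jaw":1},{"tx":-0.034,"ty":0.0235,"tz":0,"turn":0,"jaw":1},{"tx":-0.033,"ty":0.0235,"tz":0,"turn":0,"jaw":1},{"tx":0,"ty":0,"tz":0,"turn":0,"jaw":1}]'

```text
time: 3.95
ee_pos: [0.4992, 0.0948, 0.234]
tcp_rot: [0.001, 0.73, 0.683, 0.001]
force: [-0.3, -0.3, -0.3]
grip_width: 0.0877
grasp_force: 0.0
```

```bash
python3 -c "
from h import *
plan((-.045,-.06,.047),np.pi/2)"
```

```text
t 4.0 lane TCP [-0.0423 -0.0575  0.234 ] psi 1.567 turn/0.12 -0.031 tool shift [ 0.0027 -0.0025  0.187 ] F [-0.3 -0.3 -0.3] w 0.0877 j [ 0.16  0.25  1.89 -0.    1.    0.23]
   tilt [ 0.002 -0.001 -1.   ] toolx [ 0.067  0.998 -0.   ]
```

Request:
drive_tool --increments '[{"tx":0.0027,"ty":-0.0025,"tz":0.03,"turn":0,"jaw":1},{"tx":0,"ty":0,"tz":0.03,"turn":0,"jaw":1},{"tx":0,"ty":0,"tz":0.03,"turn":0,"jaw":1},{"tx":0,"ty":0,"tz":0.03,"turn":0,"jaw":1},{"tx":0,"ty":0,"tz":0.03,"turn":0,"jaw":1},{"tx":0,"ty":0,"tz":0.02,"turn":0,"jaw":1},{"tx":0,"ty":0,"tz":0.017,"turn":0,"jaw":1},{"tx":0,"ty":0,"tz":0,"turn":0,"jaw":1},{"tx":0,"ty":0,"tz":0,"turn":0,"jaw":-1},{"tx":0,"ty":0,"tz":0,"turn":0,"jaw":-1},{"tx":0,"ty":0,"tz":0,"turn":0,"jaw":-1},{"tx":0,"ty":0,"tz":0,"turn":0,"jaw":-1},{"tx":0,"ty":0,"tz":0,"turn":0,"jaw":-1},{"tx":0,"ty":0,"tz":0,"turn":0,"jaw":-1},{"tx":0,"ty":0,"tz":0,"turn":0,"jaw":-1},{"tx":0,"ty":0,"tz":0,"turn":0,"jaw":-1}]'

```text
time: 5.55
ee_pos: [0.4945, 0.1008, 0.0467]
tcp_rot: [0.0, 0.729, 0.685, -0.0]
force: [0.4, 0.3, -0.4]
grip_width: 0.0273
grasp_force: 0.0
```

```bash
python3 - <<'E'
from h import *
plan((-.045,-.06,.047),np.pi/2)
q=np.arange(0,2.21,.1)
y=60-120*np.cos(q);z=55+120*np.sin(q)
for a,b,c in zip(q[1:],np.diff(y),np.diff(z)):print(round(a,1),"ty",round(b/1e3,4),"tz",round(-c/1e3,4))
E
```

```text
t 5.5 lane TCP [-0.0481 -0.0626  0.0467] psi 1.571 turn/0.12 0.003 tool shift [-0.0031  0.0026 -0.0003] F [ 0.4  0.3 -0.4] w 0.0273 j [ 0.18  0.56  1.99 -0.    0.59  0.24]
   tilt [-0. -0. -1.] toolx [ 0.063  0.998 -0.   ]
0.1 ty 0.0006 tz -0.012
0.2 ty 0.0018 tz -0.0119
0.3 ty 0.003 tz -0.0116
0.4 ty 0.0041 tz -0.0113
0.5 ty 0.0052 tz -0.0108
0.6 ty 0.0063 tz -0.0102
0.7 ty 0.0073 tz -0.0095
0.8 ty 0.0082 tz -0.0088
0.9 ty 0.009 tz -0.0079
1.0 ty 0.0098 tz -0.007
1.1 ty 0.0104 tz -0.006
1.2 ty 0.0109 tz -0.0049
1.3 ty 0.0114 tz -0.0038
1.4 ty 0.0117 tz -0.0026
1.5 ty 0.0119 tz -0.0014
1.6 ty 0.012 tz -0.0002
1.7 ty 0.012 tz 0.0009
1.8 ty 0.0118 tz 0.0021
1.9 ty 0.0115 tz 0.0033
2.0 ty 0.0111 tz 0.0044
2.1 ty 0.0106 tz 0.0055
2.2 ty 0.01 tz 0.0066
```

Request:
drive_tool --increments '[{"tx":-0.003,"ty":0.0026,"tz":0,"turn":0,"jaw":-1},{"tx":0,"ty":0,"tz":0,"turn":0,"jaw":-1},{"tx":0,"ty":0,"tz":0,"turn":0,"jaw":-1},{"tx":0,"ty":0,"tz":0,"turn":0,"jaw":-1},{"tx":0,"ty":0,"tz":0,"turn":0,"jaw":-1},{"tx":0,"ty":0,"tz":0,"turn":0,"jaw":-1}]'

```text
time: 6.15
ee_pos: [0.4983, 0.0975, 0.0469]
tcp_rot: [0.001, 0.729, 0.685, 0.001]
force: [6.5, -3.1, -3.1]
grip_width: 0.0148
grasp_force: 30.0
```

Request:
drive_tool --increments '[{"tx":0,"ty":0.0006,"tz":-0.012,"turn":0,"jaw":-1},{"tx":0,"ty":0.0018,"tz":-0.0119,"turn":0,"jaw":-1},{"tx":0,"ty":0.003,"tz":-0.0116,"turn":0,"jaw":-1},{"tx":0,"ty":0.0041,"tz":-0.0113,"turn":0,"jaw":-1},{"tx":0,"ty":0.0052,"tz":-0.0108,"turn":0,"jaw":-1},{"tx":0,"ty":0,"tz":0,"turn":0,"jaw":-1},{"tx":0,"ty":0,"tz":0,"turn":0,"jaw":-1}]'

```text
time: 6.85
ee_pos: [0.5157, 0.0964, 0.1052]
tcp_rot: [0.003, 0.729, 0.685, 0.003]
force: [13.4, -6.1, -7.2]
grip_width: 0.0154
grasp_force: 30.0
```

```bash
python3 - <<'E'
from h import *
plan((-.045,.06-.12*np.cos(.5),.047+.12*np.sin(.5)),np.pi/2)
E
```

```text
t 6.8 lane TCP [-0.0451 -0.0411  0.1052] psi 1.571 turn/0.12 0.004 tool shift [-0.0001 -0.0042  0.0007] F [13.4 -6.1 -7.2] w 0.0154 j [ 0.16  0.47  1.94 -0.    0.73  0.23]
   tilt [ 0.008  0.    -1.   ] toolx [0.063 0.998 0.001]
```

Request:
drive_tool --increments '[{"tx":0,"ty":0.0083,"tz":-0.0102,"turn":0,"jaw":-1},{"tx":0,"ty":0.0093,"tz":-0.0095,"turn":0,"jaw":-1},{"tx":0,"ty":0.0082,"tz":-0.0088,"turn":0,"jaw":-1},{"tx":0,"ty":0.009,"tz":-0.0079,"turn":0,"jaw":-1},{"tx":0,"ty":0.0098,"tz":-0.007,"turn":0,"jaw":-1},{"tx":0,"ty":0.0104,"tz":-0.006,"turn":0,"jaw":-1},{"tx":0,"ty":0,"tz":0,"turn":0,"jaw":-1}]'

```text
time: 7.55
ee_pos: [0.5675, 0.0929, 0.1555]
tcp_rot: [0.0, 0.729, 0.685, -0.0]
force: [-5.7, -3.6, 9.7]
grip_width: 0.0155
grasp_force: 30.0
```

```bash
python3 - <<'E'
from h import *
plan((-.045,.06-.12*np.cos(1.1),.047+.12*np.sin(1.1)),np.pi/2)
E
```

```text
t 7.5 lane TCP [-0.0448  0.0108  0.1555] psi 1.571 turn/0.12 0.005 tool shift [ 0.0002 -0.0052  0.0015] F [-5.7 -3.6  9.7] w 0.0155 j [ 0.14  0.45  1.8  -0.    0.89  0.21]
   tilt [ 0.    -0.001 -1.   ] toolx [ 0.063  0.998 -0.001]
```

Request:
drive_tool --increments '[{"tx":0,"ty":0.0095,"tz":-0.005,"turn":0,"jaw":-1},{"tx":0,"ty":0.0105,"tz":-0.0038,"turn":0,"jaw":-1},{"tx":0,"ty":0.0117,"tz":-0.0026,"turn":0,"jaw":-1},{"tx":0,"ty":0.0119,"tz":-0.0014,"turn":0,"jaw":-1},{"tx":0,"ty":0.012,"tz":-0.0002,"turn":0,"jaw":-1},{"tx":0,"ty":0.012,"tz":0.0009,"turn":0,"jaw":-1},{"tx":0,"ty":0.0118,"tz":0.0021,"turn":0,"jaw":-1},{"tx":0,"ty":0.0115,"tz":0.0033,"turn":0,"jaw":-1},{"tx":0,"ty":0.0111,"tz":0.0044,"turn":0,"jaw":-1},{"tx":0,"ty":0.0106,"tz":0.0055,"turn":0,"jaw":-1},{"tx":0,"ty":0,"tz":0,"turn":0,"jaw":-1}]'

```text
time: 8.65
ee_pos: [0.6806, 0.086, 0.1496]
tcp_rot: [0.001, 0.729, 0.684, 0.001]
force: [1.1, -3.8, 0.8]
grip_width: 0.0153
grasp_force: 30.0
```

```bash
python3 - <<'E'
from h import *
plan((-.045,.0625-.12*np.cos(2.2),.047+.12*np.sin(2.2)),np.pi/2)
E
```

```text
t 8.7 lane TCP [-0.045   0.1241  0.1496] psi 1.571 turn/0.12 0.002 tool shift [-0.      0.009   0.0056] F [ 1.1 -3.8  0.8] w 0.0153 j [ 0.11  0.6   1.54 -0.    1.    0.17]
   tilt [ 0.002 -0.    -1.   ] toolx [ 0.063  0.998 -0.   ]
```

Finish the swing to the end stop, then release and lift.

Request:
drive_tool --increments '[{"tx":0,"ty":0.007,"tz":0.004,"turn":0,"jaw":-1},{"tx":0,"ty":0.004,"tz":0.0028,"turn":0,"jaw":-1},{"tx":0,"ty":0,"tz":0,"turn":0,"jaw":-1},{"tx":0,"ty":0,"tz":0,"turn":0,"jaw":-1}]'

```text
time: 9.05
ee_pos: [0.6886, 0.0855, 0.144]
tcp_rot: [-0.001, 0.729, 0.685, -0.001]
force: [-7.6, -4.9, 6.9]
grip_width: 0.0151
grasp_force: 30.0
```

```bash
python3 - <<'E'
from h import *
plan((-.045,.0625-.12*np.cos(2.2),.047+.12*np.sin(2.2)),np.pi/2)
E
```

```text
t 9.1 lane TCP [-0.0451  0.1321  0.144 ] psi 1.571 turn/0.12 0.004 tool shift [-0.0001  0.001  -0.0001] F [-7.6 -4.9  6.9] w 0.0151 j [ 0.11  0.62  1.52 -0.    1.    0.17]
   tilt [-0.003 -0.    -1.   ] toolx [ 0.063  0.998 -0.   ]
```

Request:
drive_tool --increments '[{"tx":0,"ty":0,"tz":0,"turn":0,"jaw":0},{"tx":0,"ty":0,"tz":0,"turn":0,"jaw":0},{"tx":0,"ty":0,"tz":0,"turn":0,"jaw":0},{"tx":0,"ty":0,"tz":0,"turn":0,"jaw":0},{"tx":0,"ty":0,"tz":-0.02,"turn":0,"jaw":0},{"tx":0,"ty":0,"tz":-0.03,"turn":0,"jaw":1},{"tx":0,"ty":0,"tz":-0.03,"turn":0,"jaw":1},{"tx":0,"ty":0,"tz":-0.02,"turn":0,"jaw":1}]'

```text
time: 9.85
ee_pos: [0.6907, 0.0859, 0.246]
tcp_rot: [0.001, 0.729, 0.685, 0.001]
force: [0.4, 1.1, -0.1]
grip_width: 0.0645
grasp_force: 0.0
```

```bash
cat >>h.py <<'E'
def tubs(show=None):
    "tub positions in the lane frame from the top picture: network, refined by the lid's circle (z = 0.09)"
    im=ctrl.get_image("top");g=cv2.cvtColor(im,cv2.COLOR_RGB2GRAY);out=[]
    if show: cv2.imwrite(show,im[:,:,::-1])
    for d in ctrl.search_frame("top","tub_a"):
        if d["confidence"]<.3: continue
        p=np.array(d["point"]);p[2]=.09
        u=proj("top",[p])[0];r=np.linalg.norm(proj("top",[p+[0,.033,0]])[0]-u)
        x0,y0=np.round(u).astype(int)-26;k=6
        c=cv2.resize(g[y0:y0+52,x0:x0+52],None,fx=k,fy=k,interpolation=cv2.INTER_CUBIC)
        h=cv2.HoughCircles(cv2.GaussianBlur(c,(9,9),0),cv2.HOUGH_GRADIENT_ALT,1,40,param1=100,param2=.6,minRadius=int(k*r*.88),maxRadius=int(k*r*1.12))
        f=None
        if h is not None:
            h=h[0];b=h[np.argmin(np.linalg.norm(h[:,:2]-26*k,axis=1))]
            f=w2l(at_z("top",[(b[:2]+.5)/k-.5+[x0,y0]],.09),L)[0];rr=b[2]/k/r
        n=w2l(p,L)[0]
        print("tub net",np.round(n[:2],4),round(d["confidence"],2),"circle",None if f is None else (np.round(f[:2],4),round(rr,2)))
        out.append(n if f is None else f)
    return out
E
python3 -c "
from h import *
T=tubs('pics/top1.png');plan((T[1][0],0,.057),np.pi)"
```

```text
tub net [-0.3161 -0.1279] 0.83 circle (array([-0.3252, -0.1321]), np.float64(1.01))
tub net [-0.2059 -0.0094] 0.78 circle None
tub net [-0.2877 -0.01  ] 0.75 circle (array([-0.298 , -0.0024]), np.float64(0.95))
t 9.9 lane TCP [-0.0457  0.1353  0.2473] psi 1.571 turn/0.12 -13.086 tool shift [0.1353 0.1602 0.1903] F [0.  0.2 0.6] w 0.0722 j [0.11 0.51 1.45 0.   1.17 0.17]
   tilt [ 0.007  0.001 -1.   ] toolx [0.063 0.998 0.001]
```

View pics/top1.png

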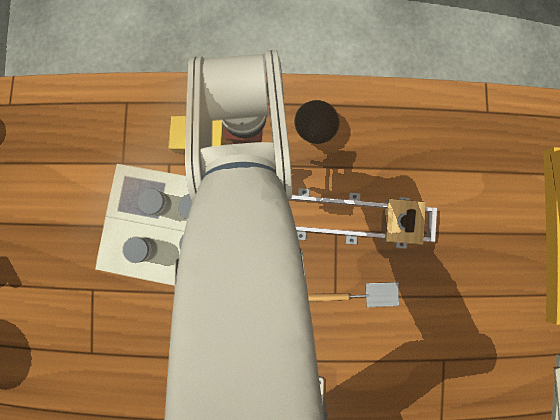

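```bash
python3 - <<'E'
from h import *
g=cv2.imread("pics/top0.png",0)
for u in((150,200),(191,207),(137,249),(186,257)):
    x0,y0=np.array(u)-26;k=6
    c=cv2.GaussianBlur(cv2.resize(g[y0:y0+52,x0:x0+52],None,fx=k,fy=k,interpolation=cv2.INTER_CUBIC),(9,9),0)
    h=cv2.HoughCircles(c,cv2.HOUGH_GRADIENT_ALT,1,40,param1=100,param2=.5,minRadius=66,maxRadius=96)
    if h is not None:
        for b in h[0]: print(u,np.round(w2l(at_z("top",[(b[:2]+.5)/k-.5+[x0,y0]],.09),L)[0],4),b[2]/k)
ctrl.get_image("scene")
for d in ctrl.search_frame("scene","tub_a"): print(np.round(w2l(d["point"],L)[0],3),round(d["confidence"],2))
E
```

```text
(150, 200) [-0.2983 -0.0033  0.09  ] 13.553437
(191, 207) [-0.191  -0.0109  0.09  ] 14.333797
(191, 207) [-0.191  -0.0109  0.09  ] 12.13311
(137, 249) [-0.3254 -0.13    0.09  ] 12.871535
(186, 257) [-0.196  -0.1383  0.09  ] 12.962888
[-0.173 -0.001  0.064] 0.86
[-0.299 -0.118  0.054] 0.84
[-0.159 -0.092  0.069] 0.73
[-0.279  0.013  0.068] 0.55
```

Request:
drive_tool --increments '[{"tx":0.02,"ty":-0.01,"tz":0,"turn":-1,"jaw":1},{"tx":0.02,"ty":-0.01,"tz":0,"turn":-1,"jaw":1},{"tx":0,"ty":0,"tz":0,"turn":-1,"jaw":1},{"tx":0,"ty":0,"tz":0,"turn":-1,"jaw":1},{"tx":0,"ty":0,"tz":0,"turn":-1,"jaw":1},{"tx":0,"ty":0,"tz":0,"turn":-1,"jaw":1},{"tx":0,"ty":0,"tz":0,"turn":-1,"jaw":1},{"tx":0,"ty":0,"tz":0,"turn":-1,"jaw":1},{"tx":0,"ty":0,"tz":0,"turn":-1,"jaw":1},{"tx":0,"ty":0,"tz":0,"turn":-1,"jaw":1},{"tx":0,"ty":0,"tz":0,"turn":-1,"jaw":1},{"tx":0,"ty":0,"tz":0,"turn":-1,"jaw":1},{"tx":0,"ty":0,"tz":0,"turn":-1,"jaw":1},{"tx":0,"ty":0,"tz":0,"turn":-0.086,"jaw":1},{"tx":0,"ty":0,"tz":0,"turn":0,"jaw":1}]'

```text
time: 11.55
ee_pos: [0.6693, 0.1255, 0.2421]
tcp_rot: [-0.001, 0.033, 0.999, -0.0]
force: [0.8, 0.3, 0.3]
grip_width: 0.088
grasp_force: 0.0
```

```bash
python3 -c "
from h import *
plan((-.191,-.011,.057),np.pi)"
```

```text
t 11.6 lane TCP [-0.0838  0.1103  0.2421] psi 3.139 turn/0.12 -0.023 tool shift [0.1213 0.1072 0.1851] F [0.8 0.3 0.3] w 0.088 j [ 0.17  0.5   1.49  0.    1.16 -1.34]
   tilt [-0.002 -0.    -1.   ] toolx [-0.998  0.066  0.002]
```

Request:
drive_tool --increments '[{"tx":0.0303,"ty":0.0268,"tz":0,"turn":0,"jaw":1},{"tx":0.0303,"ty":0.0268,"tz":0,"turn":0,"jaw":1},{"tx":0.0303,"ty":0.0268,"tz":0,"turn":0,"jaw":1},{"tx":0.0304,"ty":0.0268,"tz":0,"turn":0,"jaw":1},{"tx":0,"ty":0,"tz":0.03,"turn":0,"jaw":1},{"tx":0,"ty":0,"tz":0.03,"turn":0,"jaw":1},{"tx":0,"ty":0,"tz":0,"turn":0,"jaw":1},{"tx":0,"ty":0,"tz":0,"turn":0,"jaw":1}]'

```text
time: 12.35
ee_pos: [0.5555, 0.2401, 0.1834]
tcp_rot: [-0.001, 0.032, 0.999, -0.0]
force: [0.8, -0.6, 0.8]
grip_width: 0.0878
grasp_force: 0.0
```

```bash
python3 -c "
from h import *
plan((-.191,-.011,.057),np.pi)
im=ctrl.get_image('scene')
for d in ctrl.search_frame('scene','tub_a'): print(np.round(w2l(d['point'],L)[0],3),round(d['confidence'],2))
cv2.imwrite('pics/s2.png',cv2.resize(im[80:260,160:440,::-1],None,fx=2.8,fy=2.8))"
```

```text
t 12.3 lane TCP [-0.1909 -0.0105  0.1834] psi 3.14 turn/0.12 -0.013 tool shift [5.000e-04 1.000e-04 1.264e-01] F [ 0.8 -0.6  0.8] w 0.0878 j [ 0.39  0.46  1.71  0.    0.98 -1.12]
   tilt [-0.001 -0.001 -1.   ] toolx [-0.998  0.065  0.001]
[-0.28   0.011  0.073] 0.89
[-0.295 -0.126  0.044] 0.87
[-0.158 -0.09   0.07 ] 0.68
[-0.174 -0.003  0.069] 0.63
```

View pics/s2.png

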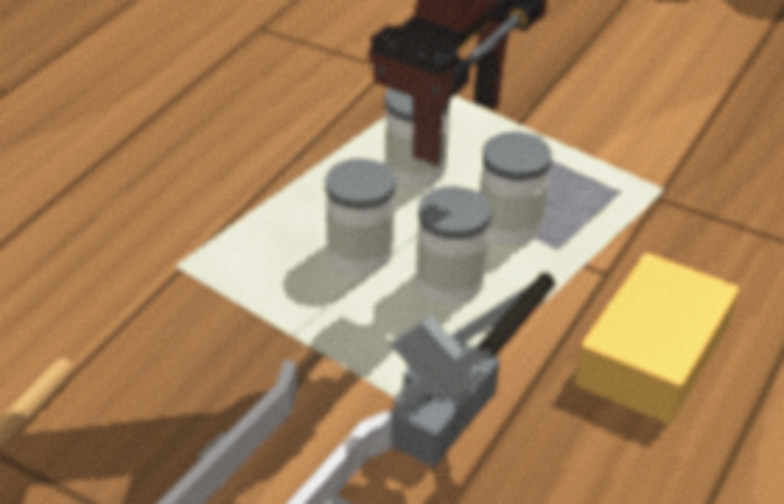

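The lever stands open. The front-left tub, crop (360,210), has been knocked about 3–4 cm sideways, to lane (-0.18, -0.10). The gripper is above the tub nearest the mouth, so I'll descend and grip it.

Request:
drive_tool --increments '[{"tx":0,"ty":0,"tz":0.03,"turn":0,"jaw":1},{"tx":0,"ty":0,"tz":0.03,"turn":0,"jaw":1},{"tx":0,"ty":0,"tz":0.03,"turn":0,"jaw":1},{"tx":0,"ty":0,"tz":0.026,"turn":0,"jaw":1},{"tx":0,"ty":0,"tz":0.01,"turn":0,"jaw":1},{"tx":0,"ty":0,"tz":0,"turn":0,"jaw":-1},{"tx":0,"ty":0,"tz":0,"turn":0,"jaw":-1},{"tx":0,"ty":0,"tz":0,"turn":0,"jaw":-1},{"tx":0,"ty":0,"tz":0,"turn":0,"jaw":-1},{"tx":0,"ty":0,"tz":0,"turn":0,"jaw":-1},{"tx":0,"ty":0,"tz":0,"turn":0,"jaw":-1}]'

```text
time: 13.55
ee_pos: [0.557, 0.2409, 0.0595]
tcp_rot: [0.002, 0.032, 0.999, 0.001]
force: [-0.2, 0.4, 7.1]
grip_width: 0.0658
grasp_force: 30.0
```

```bash
python3 -c "
from h import *
plan((.2,0.001,.057),np.pi)"
```

```text
t 13.6 lane TCP [-0.1918 -0.009   0.0595] psi 3.142 turn/0.12 -0.0 tool shift [-0.01   -0.3918  0.0025] F [-0.2  0.4  7.1] w 0.0658 j [ 0.39  0.63  1.76  0.    0.74 -1.12]
   tilt [ 0.003  0.001 -1.   ] toolx [-0.998  0.063 -0.003]
```

Request:
drive_tool --increments '[{"tx":-0.005,"ty":0,"tz":-0.0025,"turn":0,"jaw":-1},{"tx":-0.0055,"ty":-0.02,"tz":0,"turn":0,"jaw":-1},{"tx":0,"ty":-0.025,"tz":0,"turn":0,"jaw":-1},{"tx":0,"ty":-0.025,"tz":0,"turn":0,"jaw":-1},{"tx":0,"ty":-0.025,"tz":0,"turn":0,"jaw":-1},{"tx":0,"ty":-0.025,"tz":0,"turn":0,"jaw":-1},{"tx":0,"ty":-0.015,"tz":0,"turn":0,"jaw":-1},{"tx":0,"ty":0,"tz":0,"turn":0,"jaw":-1},{"tx":0,"ty":0,"tz":0,"turn":0,"jaw":-1}]'

```text
time: 14.45
ee_pos: [0.5579, 0.1049, 0.0602]
tcp_rot: [0.0, 0.032, 0.999, 0.0]
force: [0.7, -1.1, -3.5]
grip_width: 0.0654
grasp_force: 30.0
```

```bash
python3 -c "
from h import *
plan((.2,0.0015,.0595),np.pi)"
```

```text
t 14.4 lane TCP [-0.0562  0.0004  0.0602] psi 3.141 turn/0.12 -0.008 tool shift [-0.0011 -0.2562  0.0007] F [ 0.7 -1.1 -3.5] w 0.0654 j [ 0.16  0.59  1.85  0.    0.7  -1.34]
   tilt [ 0.  0. -1.] toolx [-0.998  0.064 -0.   ]
```

Request:
drive_tool --increments '[{"tx":-0.001,"ty":-0.02,"tz":0.0005,"turn":0,"jaw":-1},{"tx":0,"ty":-0.02,"tz":0,"turn":0,"jaw":-1},{"tx":0,"ty":-0.02,"tz":0,"turn":0,"jaw":-1},{"tx":0,"ty":-0.02,"tz":0,"turn":0,"jaw":-1},{"tx":0,"ty":-0.02,"tz":0,"turn":0,"jaw":-1},{"tx":0,"ty":0,"tz":0,"turn":0,"jaw":-1},{"tx":0,"ty":0,"tz":0,"turn":0,"jaw":-1}]'

```text
time: 15.15
ee_pos: [0.5526, 0.0057, 0.0597]
tcp_rot: [0.0, 0.032, 0.999, 0.0]
force: [-0.4, 0.6, -2.6]
grip_width: 0.0657
grasp_force: 30.0
```

```bash
python3 -c "
from h import *
plan((.2,0.0015,.0595),np.pi)
im=ctrl.get_image('scene')
cv2.imwrite('pics/s3.png',cv2.resize(im[120:300,180:380,::-1],None,fx=3.3,fy=3.3))"
```

```text
t 15.2 lane TCP [0.0432 0.0014 0.0597] psi 3.141 turn/0.12 -0.001 tool shift [-1.000e-04 -1.568e-01  2.000e-04] F [-0.4  0.6 -2.6] w 0.0657 j [-0.01  0.58  1.88  0.    0.68 -1.52]
   tilt [ 0.  0. -1.] toolx [-0.998  0.063 -0.   ]
```

View pics/s3.png

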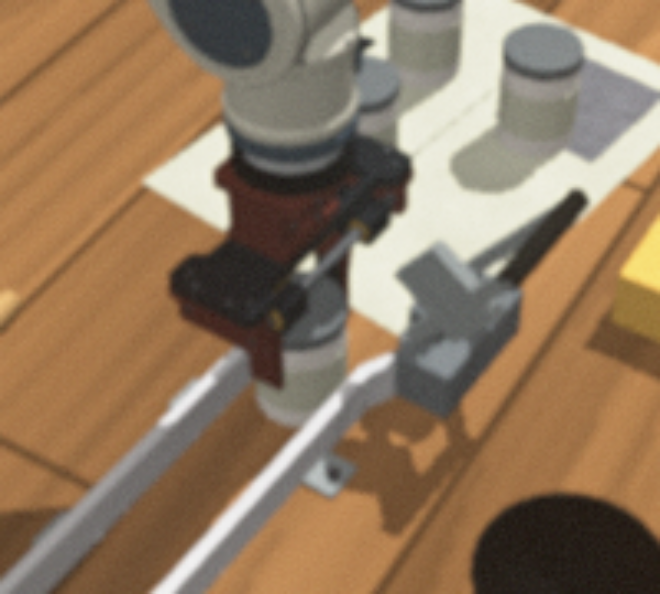

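Clear fit: the tub is between the rails at the mouth and the gripper clears the lever. I'll continue down the lane.

Request:
drive_tool --increments '[{"tx":0,"ty":-0.025,"tz":0,"turn":0,"jaw":-1},{"tx":0,"ty":-0.025,"tz":0,"turn":0,"jaw":-1},{"tx":0,"ty":-0.025,"tz":0,"turn":0,"jaw":-1},{"tx":0,"ty":-0.025,"tz":0,"turn":0,"jaw":-1},{"tx":0,"ty":-0.025,"tz":0,"turn":0,"jaw":-1},{"tx":0,"ty":-0.025,"tz":0,"turn":0,"jaw":-1},{"tx":0,"ty":-0.025,"tz":0,"turn":0,"jaw":-1},{"tx":0,"ty":-0.022,"tz":0.0005,"turn":0,"jaw":-1},{"tx":0,"ty":0,"tz":0.0005,"turn":0,"jaw":-1},{"tx":0,"ty":0,"tz":0,"turn":0,"jaw":0.7},{"tx":0,"ty":0,"tz":0,"turn":0,"jaw":0.9},{"tx":0,"ty":0,"tz":0,"turn":0,"jaw":0.9}]'

```text
time: 16.4
ee_pos: [0.5399, -0.1902, 0.0586]
tcp_rot: [-0.0, 0.031, 1.0, 0.0]
force: [-0.6, 0.0, 0.0]
grip_width: 0.0825
grasp_force: 0.0
```

```bash
python3 -c "
from h import *
plan((.2,0.0015,.0595),np.pi)
tubs()
ctrl.get_image('scene')
for d in ctrl.search_frame('scene','tub_a'): print(np.round(w2l(d['point'],L)[0],3),round(d['confidence'],2))
"
```

```text
t 16.4 lane TCP [0.2395 0.0011 0.0586] psi 3.143 turn/0.12 0.011 tool shift [-0.0004  0.0395 -0.0009] F [-0.6  0.   0. ] w 0.0825 j [-0.36  0.6   1.84  0.    0.7  -1.87]
   tilt [-0.  0. -1.] toolx [-0.998  0.062  0.   ]
tub net [-0.1729 -0.0976] 0.89 circle (array([-0.1804, -0.1026]), np.float64(1.03))
tub net [-0.3177 -0.1255] 0.76 circle (array([-0.3265, -0.1322]), np.float64(1.01))
tub net [-0.2872 -0.0065] 0.64 circle (array([-0.2979, -0.0028]), np.float64(0.96))
tub net [0.2192 0.0063] 0.48 circle None
tub net [ 0.1667 -0.2181] 0.4 circle None
[0.254 0.019 0.082] 0.77
[-0.28   0.007  0.067] 0.68
[-0.302 -0.117  0.064] 0.64
[-0.162 -0.092  0.067] 0.6
[ 0.311 -0.202  0.005] 0.6
[0.363 0.019 0.065] 0.21
```

Request:
drive_tool --increments '[{"tx":0,"ty":0,"tz":-0.03,"turn":0,"jaw":1},{"tx":0,"ty":0,"tz":-0.04,"turn":0,"jaw":1},{"tx":0,"ty":0,"tz":-0.04,"turn":0,"jaw":1},{"tx":0,"ty":0,"tz":-0.04,"turn":0,"jaw":1},{"tx":0.0087,"ty":0.035,"tz":0,"turn":0,"jaw":1},{"tx":0.0087,"ty":0.035,"tz":0,"turn":0,"jaw":1},{"tx":0.0087,"ty":0.035,"tz":0,"turn":0,"jaw":1},{"tx":0.0087,"ty":0.035,"tz":0,"turn":0,"jaw":1},{"tx":0.0087,"ty":0.035,"tz":0,"turn":0,"jaw":1},{"tx":0.0087,"ty":0.035,"tz":0,"turn":0,"jaw":1},{"tx":0.0087,"ty":0.035,"tz":0,"turn":0,"jaw":1},{"tx":0.0087,"ty":0.035,"tz":0,"turn":0,"jaw":1},{"tx":0.0087,"ty":0.035,"tz":0,"turn":0,"jaw":1},{"tx":0.0087,"ty":0.035,"tz":0,"turn":0,"jaw":1},{"tx":0.0087,"ty":0.035,"tz":0,"turn":0,"jaw":1},{"tx":0.0087,"ty":0.035,"tz":0,"turn":0,"jaw":1},{"tx":0,"ty":0,"tz":0,"turn":0,"jaw":1},{"tx":0,"ty":0,"tz":0,"turn":0,"jaw":1}]'

```text
time: 18.4
ee_pos: [0.4617, 0.2345, 0.2085]
tcp_rot: [-0.0, 0.031, 1.0, -0.0]
force: [0.3, 0.4, 0.4]
grip_width: 0.088
grasp_force: 0.0
```

```bash
python3 -c "
from h import *
plan((-.1804,-.1026,.0605),np.pi)"
```

```text
t 18.4 lane TCP [-0.1795 -0.1038  0.2085] psi 3.144 turn/0.12 0.018 tool shift [-0.0012  0.0009  0.148 ] F [0.3 0.4 0.4] w 0.088 j [ 0.45  0.3   1.89 -0.    0.96 -1.06]
   tilt [-0. -0. -1.] toolx [-0.998  0.061  0.   ]
```

Request:
drive_tool --increments '[{"tx":-0.0012,"ty":0.0009,"tz":0.03,"turn":0,"jaw":1},{"tx":0,"ty":0,"tz":0.03,"turn":0,"jaw":1},{"tx":0,"ty":0,"tz":0.03,"turn":0,"jaw":1},{"tx":0,"ty":0,"tz":0.03,"turn":0,"jaw":1},{"tx":0,"ty":0,"tz":0.02,"turn":0,"jaw":1},{"tx":0,"ty":0,"tz":0.008,"turn":0,"jaw":1},{"tx":0,"ty":0,"tz":0,"turn":0,"jaw":1},{"tx":0,"ty":0,"tz":0,"turn":0,"jaw":-1},{"tx":0,"ty":0,"tz":0,"turn":0,"jaw":-1},{"tx":0,"ty":0,"tz":0,"turn":0,"jaw":-1},{"tx":0,"ty":0,"tz":0,"turn":0,"jaw":-1},{"tx":0,"ty":0,"tz":0,"turn":0,"jaw":-1}]'

```text
time: 19.6
ee_pos: [0.4642, 0.2354, 0.0617]
tcp_rot: [0.001, 0.032, 1.0, 0.0]
force: [-0.1, -0.3, 6.5]
grip_width: 0.0657
grasp_force: 30.0
```

```bash
python3 -c "
from h import *
plan((.12,.0015,.0605),np.pi)"
```

```text
t 19.6 lane TCP [-0.1805 -0.1013  0.0617] psi 3.142 turn/0.12 0.001 tool shift [-0.1028 -0.3005  0.0012] F [-0.1 -0.3  6.5] w 0.0657 j [ 0.45  0.54  1.96 -0.    0.64 -1.06]
   tilt [ 0.002  0.001 -1.   ] toolx [-0.998  0.063 -0.002]
```

Request:
drive_tool --increments '[{"tx":-0.02,"ty":0,"tz":-0.0025,"turn":0,"jaw":-1},{"tx":-0.025,"ty":0,"tz":0,"turn":0,"jaw":-1},{"tx":-0.025,"ty":0,"tz":0,"turn":0,"jaw":-1},{"tx":-0.02,"ty":-0.01,"tz":0,"turn":0,"jaw":-1},{"tx":-0.0128,"ty":-0.02,"tz":0,"turn":0,"jaw":-1},{"tx":0,"ty":-0.025,"tz":0,"turn":0,"jaw":-1},{"tx":0,"ty":-0.025,"tz":0,"turn":0,"jaw":-1},{"tx":0,"ty":-0.025,"tz":0,"turn":0,"jaw":-1},{"tx":0,"ty":-0.025,"tz":0,"turn":0,"jaw":-1},{"tx":0,"ty":0,"tz":0,"turn":0,"jaw":-1},{"tx":0,"ty":0,"tz":0,"turn":0,"jaw":-1}]'

```text
time: 20.7
ee_pos: [0.5577, 0.0985, 0.0632]
tcp_rot: [-0.0, 0.032, 0.999, 0.0]
force: [0.2, -0.0, -2.3]
grip_width: 0.0656
grasp_force: 30.0
```

```bash
python3 -c "
from h import *
plan((.15,.0015,.0605),np.pi)"
```

```text
t 20.7 lane TCP [-0.0497  0.0007  0.0632] psi 3.14 turn/0.12 -0.01 tool shift [-0.0008 -0.1997  0.0027] F [ 0.2 -0.  -2.3] w 0.0656 j [ 0.15  0.59  1.85  0.    0.7  -1.35]
   tilt [-0.  0. -1.] toolx [-0.998  0.064  0.   ]
```

Request:
drive_tool --increments '[{"tx":-0.0008,"ty":-0.02,"tz":0,"turn":0,"jaw":-1},{"tx":0,"ty":-0.02,"tz":0,"turn":0,"jaw":-1},{"tx":0,"ty":-0.02,"tz":0,"turn":0,"jaw":-1},{"tx":0,"ty":-0.02,"tz":0,"turn":0,"jaw":-1},{"tx":0,"ty":-0.025,"tz":0,"turn":0,"jaw":-1},{"tx":0,"ty":-0.025,"tz":0,"turn":0,"jaw":-1},{"tx":0,"ty":-0.025,"tz":0,"turn":0,"jaw":-1},{"tx":0,"ty":-0.025,"tz":0,"turn":0,"jaw":-1},{"tx":0,"ty":-0.0195,"tz":0.0005,"turn":0,"jaw":-1},{"tx":0,"ty":0,"tz":0.0005,"turn":0,"jaw":-1},{"tx":0,"ty":0,"tz":0.0005,"turn":0,"jaw":-1}]'

```text
time: 21.8
ee_pos: [0.5463, -0.0998, 0.0617]
tcp_rot: [0.0, 0.032, 0.999, 0.0]
force: [-1.8, -3.0, 4.5]
grip_width: 0.0657
grasp_force: 30.0
```

Request:
drive_tool --increments '[{"tx":0,"ty":0,"tz":0,"turn":0,"jaw":0.65},{"tx":0,"ty":0,"tz":0,"turn":0,"jaw":0.65},{"tx":0,"ty":0,"tz":0,"turn":0,"jaw":0.65},{"tx":0,"ty":0,"tz":-0.03,"turn":0,"jaw":0.65},{"tx":0,"ty":0,"tz":-0.04,"turn":0,"jaw":0.65},{"tx":0,"ty":0,"tz":-0.04,"turn":0,"jaw":0.65},{"tx":0,"ty":0,"tz":-0.04,"turn":0,"jaw":1},{"tx":0,"ty":0,"tz":0,"turn":0,"jaw":1},{"tx":0,"ty":0,"tz":0,"turn":0,"jaw":1}]'

```text
time: 22.7
ee_pos: [0.5465, -0.1002, 0.2127]
tcp_rot: [0.001, 0.031, 1.0, -0.0]
force: [-0.5, 0.1, 0.2]
grip_width: 0.0875
grasp_force: 0.0
```

```bash
python3 -c "
from h import *
tubs()
plan((-.298,-.003,.0605),np.pi)
ctrl.get_image('scene')
for d in ctrl.search_frame('scene','tub_a'): print(np.round(w2l(d['point'],L)[0],3),round(d['confidence'],2))
"
```

```text
tub net [-0.2888 -0.0083] 0.9 circle (array([-0.2938, -0.005 ]), np.float64(0.97))
tub net [-0.3189 -0.1267] 0.64 circle (array([-0.3243, -0.1282]), np.float64(1.04))
tub net [ 0.2355 -0.0273] 0.6 circle None
t 22.8 lane TCP [0.1491 0.0007 0.2106] psi 3.142 turn/0.12 0.003 tool shift [0.0037 0.4471 0.1501] F [-0.5 -0.3  1.3] w 0.0879 j [-0.2   0.35  1.81  0.    0.99 -1.71]
   tilt [-0.002  0.    -1.   ] toolx [-0.998  0.063  0.002]
[0.251 0.011 0.089] 0.9
[0.167 0.011 0.084] 0.83
[-0.301 -0.117  0.064] 0.8
[-0.28   0.008  0.07 ] 0.79
```

Request:
drive_tool --increments '[{"tx":0.0037,"ty":0.035,"tz":0,"turn":0,"jaw":1},{"tx":0,"ty":0.035,"tz":0,"turn":0,"jaw":1},{"tx":0,"ty":0.035,"tz":0,"turn":0,"jaw":1},{"tx":0,"ty":0.035,"tz":0,"turn":0,"jaw":1},{"tx":0,"ty":0.035,"tz":0,"turn":0,"jaw":1},{"tx":0,"ty":0.035,"tz":0,"turn":0,"jaw":1},{"tx":0,"ty":0.035,"tz":0,"turn":0,"jaw":1},{"tx":0,"ty":0.035,"tz":0,"turn":0,"jaw":1},{"tx":0,"ty":0.035,"tz":0,"turn":0,"jaw":1},{"tx":0,"ty":0.035,"tz":0,"turn":0,"jaw":1},{"tx":0,"ty":0.035,"tz":0,"turn":0,"jaw":1},{"tx":0,"ty":0.035,"tz":0,"turn":0,"jaw":1},{"tx":0,"ty":0.027,"tz":0,"turn":0,"jaw":1},{"tx":0,"ty":0,"tz":0,"turn":0,"jaw":1},{"tx":0,"ty":0,"tz":0,"turn":0,"jaw":1}]'

```text
time: 24.4
ee_pos: [0.5698, 0.3457, 0.21]
tcp_rot: [-0.001, 0.031, 1.0, -0.001]
force: [0.4, -0.2, -0.4]
grip_width: 0.0878
grasp_force: 0.0
```

```bash
python3 -c "
from h import *
plan((-.297,-.0035,.0605),np.pi)"
```

```text
t 24.4 lane TCP [-0.2973 -0.0029  0.21  ] psi 3.143 turn/0.12 0.01 tool shift [ 0.0006 -0.0003  0.1495] F [ 0.4 -0.2 -0.4] w 0.0878 j [ 0.53  0.51  1.55 -0.    1.09 -0.98]
   tilt [-0.002 -0.002 -1.   ] toolx [-0.998  0.062  0.002]
```

Request:
drive_tool --increments '[{"tx":0,"ty":0,"tz":0.03,"turn":0,"jaw":1},{"tx":0,"ty":0,"tz":0.03,"turn":0,"jaw":1},{"tx":0,"ty":0,"tz":0.03,"turn":0,"jaw":1},{"tx":0,"ty":0,"tz":0.03,"turn":0,"jaw":1},{"tx":0,"ty":0,"tz":0.02,"turn":0,"jaw":1},{"tx":0,"ty":0,"tz":0.009,"turn":0,"jaw":1},{"tx":0,"ty":0,"tz":0,"turn":0,"jaw":1},{"tx":0,"ty":0,"tz":0,"turn":0,"jaw":-1},{"tx":0,"ty":0,"tz":0,"turn":0,"jaw":-1},{"tx":0,"ty":0,"tz":0,"turn":0,"jaw":-1},{"tx":0,"ty":0,"tz":0,"turn":0,"jaw":-1},{"tx":0,"ty":0,"tz":0,"turn":0,"jaw":-1},{"tx":-0.002,"ty":-0.01,"tz":-0.0025,"turn":0,"jaw":-1},{"tx":0,"ty":-0.02,"tz":0,"turn":0,"jaw":-1},{"tx":0,"ty":0,"tz":0,"turn":0,"jaw":-1},{"tx":0,"ty":0,"tz":0,"turn":0,"jaw":-1}]'

```text
time: 26.0
ee_pos: [0.5702, 0.3142, 0.0647]
tcp_rot: [-0.001, 0.032, 0.999, -0.0]
force: [-0.2, 0.7, -2.9]
grip_width: 0.0657
grasp_force: 30.0
```

```bash
python3 -c "
from h import *
plan((.06,.0015,.0605),np.pi)"
```

```text
t 26.0 lane TCP [-0.2659 -0.0005  0.0647] psi 3.14 turn/0.12 -0.013 tool shift [-0.002  -0.3259  0.0042] F [-0.2  0.7 -2.9] w 0.0657 j [ 0.49  0.67  1.65 -0.    0.82 -1.02]
   tilt [-0.001 -0.001 -1.   ] toolx [-0.998  0.065  0.001]
```

Request:
drive_tool --increments '[{"tx":-0.002,"ty":-0.025,"tz":0,"turn":0,"jaw":-1},{"tx":0,"ty":-0.025,"tz":0,"turn":0,"jaw":-1},{"tx":0,"ty":-0.025,"tz":0,"turn":0,"jaw":-1},{"tx":0,"ty":-0.025,"tz":0,"turn":0,"jaw":-1},{"tx":0,"ty":-0.025,"tz":0,"turn":0,"jaw":-1},{"tx":0,"ty":-0.025,"tz":0,"turn":0,"jaw":-1},{"tx":0,"ty":-0.025,"tz":0,"turn":0,"jaw":-1},{"tx":0,"ty":-0.025,"tz":0,"turn":0,"jaw":-1},{"tx":0,"ty":-0.02,"tz":0,"turn":0,"jaw":-1},{"tx":0,"ty":0,"tz":0,"turn":0,"jaw":-1},{"tx":0,"ty":0,"tz":0,"turn":0,"jaw":-1}]'

```text
time: 27.1
ee_pos: [0.5589, 0.096, 0.0652]
tcp_rot: [0.0, 0.032, 0.999, 0.0]
force: [0.7, -0.2, -2.3]
grip_width: 0.0657
grasp_force: 30.0
```

```bash
python3 -c "
from h import *
plan((.06,.0015,.0605),np.pi)"
```

```text
t 27.1 lane TCP [-0.0474  0.002   0.0652] psi 3.14 turn/0.12 -0.01 tool shift [ 0.0005 -0.1074  0.0047] F [ 0.7 -0.2 -2.3] w 0.0657 j [ 0.15  0.58  1.85  0.    0.71 -1.36]
   tilt [ 0.  0. -1.] toolx [-0.998  0.064 -0.   ]
```

Request:
drive_tool --increments '[{"tx":0.0005,"ty":-0.02,"tz":0,"turn":0,"jaw":-1},{"tx":0,"ty":-0.02,"tz":0,"turn":0,"jaw":-1},{"tx":0,"ty":-0.02,"tz":0,"turn":0,"jaw":-1},{"tx":0,"ty":-0.02,"tz":0,"turn":0,"jaw":-1},{"tx":0,"ty":-0.02,"tz":0,"turn":0,"jaw":-1},{"tx":0,"ty":-0.007,"tz":0,"turn":0,"jaw":-1},{"tx":0,"ty":0,"tz":0.001,"turn":0,"jaw":-1},{"tx":0,"ty":0,"tz":0.001,"turn":0,"jaw":-1},{"tx":0,"ty":0,"tz":0,"turn":0,"jaw":-1}]'

```text
time: 28.0
ee_pos: [0.5519, -0.01, 0.064]
tcp_rot: [0.0, 0.031, 1.0, -0.0]
force: [-2.7, -3.5, 6.1]
grip_width: 0.0659
grasp_force: 30.0
```

Request:
drive_tool --increments '[{"tx":0,"ty":0,"tz":0,"turn":0,"jaw":0.65},{"tx":0,"ty":0,"tz":0,"turn":0,"jaw":0.65},{"tx":0,"ty":0,"tz":0,"turn":0,"jaw":0.65},{"tx":0,"ty":0,"tz":-0.03,"turn":0,"jaw":0.65},{"tx":0,"ty":0,"tz":-0.04,"turn":0,"jaw":0.65},{"tx":0,"ty":0,"tz":-0.04,"turn":0,"jaw":0.65},{"tx":0,"ty":0,"tz":-0.04,"turn":0,"jaw":1},{"tx":0,"ty":0,"tz":0,"turn":0,"jaw":1},{"tx":0,"ty":0,"tz":0,"turn":0,"jaw":1}]'

```text
time: 28.9
ee_pos: [0.552, -0.0104, 0.214]
tcp_rot: [0.001, 0.031, 1.0, 0.0]
force: [-1.7, 0.1, -0.8]
grip_width: 0.0872
grasp_force: 0.0
```

```bash
python3 -c "
from h import *
tubs()
plan((-.325,-.13,.0605),np.pi)
ctrl.get_image('scene')
for d in ctrl.search_frame('scene','tub_a'): print(np.round(w2l(d['point'],L)[0],3),round(d['confidence'],2))
"
```

```text
tub net [0.2422 0.002 ] 0.72 circle (array([ 0.247 , -0.0023]), np.float64(1.04))
tub net [-0.3191 -0.1287] 0.64 circle (array([-0.3239, -0.1319]), np.float64(1.02))
tub net [ 0.1375 -0.0225] 0.51 circle None
t 29.0 lane TCP [0.0594 0.0005 0.212 ] psi 3.142 turn/0.12 0.001 tool shift [0.1305 0.3844 0.1515] F [-0.4 -0.3  0.3] w 0.0876 j [-0.04  0.34  1.81  0.    0.99 -1.55]
   tilt [-0.002  0.    -1.   ] toolx [-0.998  0.063  0.002]
[0.164 0.009 0.084] 0.95
[0.073 0.015 0.082] 0.75
[-0.304 -0.116  0.062] 0.74
[0.251 0.01  0.089] 0.59
```

Request:
drive_tool --increments '[{"tx":0.012,"ty":0.035,"tz":0,"turn":0,"jaw":1},{"tx":0.012,"ty":0.035,"tz":0,"turn":0,"jaw":1},{"tx":0.012,"ty":0.035,"tz":0,"turn":0,"jaw":1},{"tx":0.012,"ty":0.035,"tz":0,"turn":0,"jaw":1},{"tx":0.012,"ty":0.035,"tz":0,"turn":0,"jaw":1},{"tx":0.012,"ty":0.035,"tz":0,"turn":0,"jaw":1},{"tx":0.012,"ty":0.035,"tz":0,"turn":0,"jaw":1},{"tx":0.012,"ty":0.035,"tz":0,"turn":0,"jaw":1},{"tx":0.012,"ty":0.035,"tz":0,"turn":0,"jaw":1},{"tx":0.012,"ty":0.035,"tz":0,"turn":0,"jaw":1},{"tx":0.0125,"ty":0.035,"tz":0,"turn":0,"jaw":1},{"tx":0,"ty":0,"tz":0,"turn":0,"jaw":1},{"tx":0,"ty":0,"tz":0,"turn":0,"jaw":1}]'

```text
time: 30.4
ee_pos: [0.4428, 0.3819, 0.2118]
tcp_rot: [-0.001, 0.031, 1.0, -0.001]
force: [0.2, -0.2, -0.8]
grip_width: 0.088
grasp_force: 0.0
```

```bash
python3 -c "
from h import *
plan((-.3255,-.132,.0605),np.pi)"
```

```text
t 30.4 lane TCP [-0.3254 -0.1319  0.2118] psi 3.143 turn/0.12 0.015 tool shift [1.000e-04 1.000e-04 1.513e-01] F [ 0.2 -0.2 -0.8] w 0.088 j [ 0.69  0.39  1.74 -0.    1.02 -0.82]
   tilt [-0.002 -0.002 -1.   ] toolx [-0.998  0.061  0.002]
```

Request:
drive_tool --increments '[{"tx":0,"ty":0,"tz":0.03,"turn":0,"jaw":1},{"tx":0,"ty":0,"tz":0.03,"turn":0,"jaw":1},{"tx":0,"ty":0,"tz":0.03,"turn":0,"jaw":1},{"tx":0,"ty":0,"tz":0.03,"turn":0,"jaw":1},{"tx":0,"ty":0,"tz":0.02,"turn":0,"jaw":1},{"tx":0,"ty":0,"tz":0.01,"turn":0,"jaw":1},{"tx":0,"ty":0,"tz":0,"turn":0,"jaw":1},{"tx":0,"ty":0,"tz":0,"turn":0,"jaw":-1},{"tx":0,"ty":0,"tz":0,"turn":0,"jaw":-1},{"tx":0,"ty":0,"tz":0,"turn":0,"jaw":-1},{"tx":0,"ty":0,"tz":0,"turn":0,"jaw":-1},{"tx":0,"ty":0,"tz":0,"turn":0,"jaw":-1},{"tx":0,"ty":0,"tz":-0.0025,"turn":0,"jaw":-1},{"tx":0,"ty":0,"tz":0,"turn":0,"jaw":-1}]'

```text
time: 31.8
ee_pos: [0.4435, 0.382, 0.0659]
tcp_rot: [0.0, 0.032, 1.0, 0.0]
force: [-0.5, 0.3, -1.7]
grip_width: 0.0663
grasp_force: 30.0
```

```bash
python3 -c "
from h import *
plan((-.1,.0015,.0635),np.pi)"
```

```text
t 31.8 lane TCP [-0.3255 -0.1312  0.0659] psi 3.142 turn/0.12 0.0 tool shift [-0.1327 -0.2255  0.0024] F [-0.5  0.3 -1.7] w 0.0663 j [ 0.69  0.6   1.81  0.    0.73 -0.82]
   tilt [ 0.  0. -1.] toolx [-0.998  0.063 -0.   ]
```

Request:
drive_tool --increments '[{"tx":-0.0147,"ty":-0.025,"tz":0,"turn":0,"jaw":-1},{"tx":-0.0147,"ty":-0.025,"tz":0,"turn":0,"jaw":-1},{"tx":-0.0147,"ty":-0.025,"tz":0,"turn":0,"jaw":-1},{"tx":-0.0147,"ty":-0.025,"tz":0,"turn":0,"jaw":-1},{"tx":-0.0147,"ty":-0.025,"tz":0,"turn":0,"jaw":-1},{"tx":-0.0147,"ty":-0.025,"tz":0,"turn":0,"jaw":-1},{"tx":-0.0147,"ty":-0.025,"tz":0,"turn":0,"jaw":-1},{"tx":-0.0147,"ty":-0.025,"tz":0,"turn":0,"jaw":-1},{"tx":-0.0147,"ty":-0.025,"tz":0,"turn":0,"jaw":-1},{"tx":0,"ty":0,"tz":0,"turn":0,"jaw":-1},{"tx":0,"ty":0,"tz":0,"turn":0,"jaw":-1}]'

```text
time: 32.9
ee_pos: [0.5612, 0.1486, 0.0654]
tcp_rot: [-0.0, 0.032, 0.999, 0.0]
force: [-0.3, -0.1, -1.5]
grip_width: 0.0655
grasp_force: 30.0
```

```bash
python3 -c "
from h import *
plan((.05,.0015,.0635),np.pi)"
```

```text
t 32.9 lane TCP [-0.1     0.001   0.0654] psi 3.14 turn/0.12 -0.014 tool shift [-0.0005 -0.15    0.0019] F [-0.3 -0.1 -1.5] w 0.0655 j [ 0.24  0.6   1.82  0.    0.73 -1.27]
   tilt [-0.001  0.    -1.   ] toolx [-0.998  0.065  0.001]
```

Request:
drive_tool --increments '[{"tx":0,"ty":-0.02,"tz":0,"turn":0,"jaw":-1},{"tx":0,"ty":-0.02,"tz":0,"turn":0,"jaw":-1},{"tx":0,"ty":-0.02,"tz":0,"turn":0,"jaw":-1},{"tx":0,"ty":-0.01,"tz":0,"turn":0,"jaw":-1},{"tx":0,"ty":-0.01,"tz":0,"turn":0,"jaw":-1},{"tx":0,"ty":-0.01,"tz":0,"turn":0,"jaw":-1},{"tx":0,"ty":-0.01,"tz":0,"turn":0,"jaw":-1},{"tx":0,"ty":0,"tz":0,"turn":0,"jaw":-1}]'

```text
time: 33.7
ee_pos: [0.5549, 0.0485, 0.0656]
tcp_rot: [-0.0, 0.032, 0.999, -0.0]
force: [0.2, 1.5, -2.1]
grip_width: 0.0659
grasp_force: 30.7
```

Request:
drive_tool --increments '[{"tx":0,"ty":-0.01,"tz":0,"turn":0,"jaw":-1},{"tx":0,"ty":-0.01,"tz":0,"turn":0,"jaw":-1},{"tx":0,"ty":-0.01,"tz":0,"turn":0,"jaw":-1},{"tx":0,"ty":-0.01,"tz":0,"turn":0,"jaw":-1},{"tx":0,"ty":-0.008,"tz":0,"turn":0,"jaw":-1},{"tx":0,"ty":0,"tz":0,"turn":0,"jaw":-1},{"tx":0,"ty":0,"tz":0,"turn":0,"jaw":-1}]'

```text
time: 34.4
ee_pos: [0.5518, 0.0009, 0.0655]
tcp_rot: [-0.0, 0.032, 0.999, -0.0]
force: [0.0, 2.8, -1.8]
grip_width: 0.0656
grasp_force: 31.5
```

```bash
python3 -c "
from h import *
plan((.05,.0015,.0635),np.pi)
im=ctrl.get_image('scene')
cv2.imwrite('pics/s4.png',cv2.resize(im[130:400,100:380,::-1],None,fx=2.2,fy=2.2))"
```

```text
t 34.4 lane TCP [0.048  0.0009 0.0655] psi 3.141 turn/0.12 -0.006 tool shift [-0.0006 -0.002   0.002 ] F [ 0.   2.8 -1.8] w 0.0656 j [-0.02  0.57  1.88 -0.    0.69 -1.53]
   tilt [-0.001 -0.    -1.   ] toolx [-0.998  0.064  0.001]
```

View pics/s4.png

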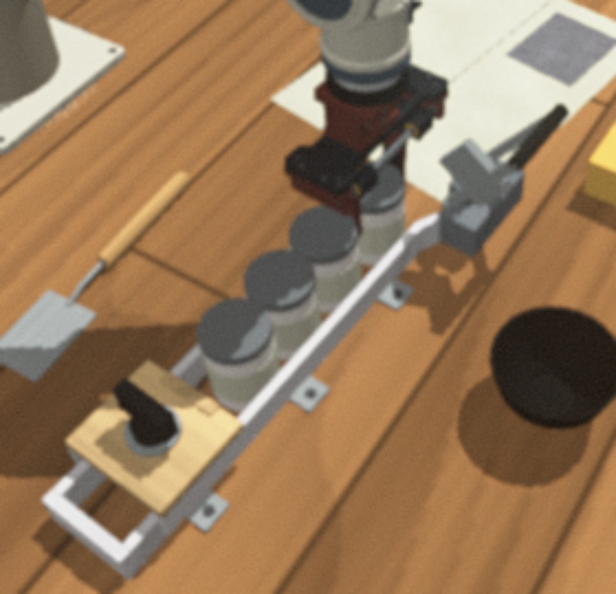

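All four tubs are in the lane. The last one, crop (382,215), is still gripped, with its rear at lane x ≈ 15 mm. I'll release, lift and go back to the lever.

Request:
drive_tool --increments '[{"tx":0,"ty":0,"tz":0.001,"turn":0,"jaw":-1},{"tx":0,"ty":0,"tz":0.001,"turn":0,"jaw":-1},{"tx":0,"ty":0,"tz":0,"turn":0,"jaw":0.65},{"tx":0,"ty":0,"tz":0,"turn":0,"jaw":0.65},{"tx":0,"ty":0,"tz":0,"turn":0,"jaw":0.65},{"tx":0,"ty":0,"tz":-0.03,"turn":0,"jaw":0.65},{"tx":0,"ty":0,"tz":-0.04,"turn":0,"jaw":0.65},{"tx":0,"ty":0,"tz":-0.04,"turn":0,"jaw":0.65},{"tx":0,"ty":0,"tz":-0.04,"turn":0,"jaw":0.5},{"tx":0,"ty":0,"tz":-0.03,"turn":0,"jaw":0.2},{"tx":0,"ty":0,"tz":0,"turn":0,"jaw":0.2}]'

```text
time: 35.55
ee_pos: [0.5548, 0.0013, 0.2485]
tcp_rot: [0.004, 0.031, 0.999, -0.0]
force: [-0.2, -0.3, -0.4]
grip_width: 0.0544
grasp_force: 0.0
```

Request:
drive_tool --increments '[{"tx":-0.02,"ty":0.02,"tz":0,"turn":1,"jaw":0.2},{"tx":0,"ty":0,"tz":0,"turn":1,"jaw":0.2},{"tx":0,"ty":0,"tz":0,"turn":1,"jaw":0.2},{"tx":0,"ty":0,"tz":0,"turn":1,"jaw":0.2},{"tx":0,"ty":0,"tz":0,"turn":1,"jaw":0.2},{"tx":0,"ty":0,"tz":0,"turn":1,"jaw":0.2},{"tx":0,"ty":0,"tz":0,"turn":1,"jaw":0.2},{"tx":0,"ty":0,"tz":0,"turn":1,"jaw":0.2},{"tx":0,"ty":0,"tz":0,"turn":1,"jaw":0.2},{"tx":0,"ty":0,"tz":0,"turn":1,"jaw":0.2},{"tx":0,"ty":0,"tz":0,"turn":1,"jaw":0.2},{"tx":0,"ty":0,"tz":0,"turn":1,"jaw":0.2},{"tx":0,"ty":0,"tz":0,"turn":1,"jaw":0.2},{"tx":0,"ty":0,"tz":0,"turn":0.085,"jaw":0.2},{"tx":0,"ty":0,"tz":0,"turn":0,"jaw":0.2},{"tx":0,"ty":0,"tz":0,"turn":0,"jaw":0.2}]'

```text
time: 37.15
ee_pos: [0.5731, 0.0201, 0.2433]
tcp_rot: [-0.0, 0.728, 0.686, -0.0]
force: [0.5, 0.2, -0.4]
grip_width: 0.0527
grasp_force: 0.0
```

```bash
python3 -c "
from h import *
plan((-.045,.1325,.145),np.pi/2)"
```

```text
t 37.1 lane TCP [0.0275 0.021  0.2433] psi 1.574 turn/0.12 0.025 tool shift [0.0725 0.1115 0.0983] F [ 0.5  0.2 -0.4] w 0.0527 j [ 0.01  0.34  1.74 -0.    1.07  0.07]
   tilt [-0.001 -0.    -1.   ] toolx [ 0.06   0.998 -0.   ]
```

Request:
drive_tool --increments '[{"tx":0.0181,"ty":0.0279,"tz":0,"turn":0.025,"jaw":0.2},{"tx":0.0181,"ty":0.0279,"tz":0,"turn":0,"jaw":0.2},{"tx":0.0181,"ty":0.0279,"tz":0,"turn":0,"jaw":0.2},{"tx":0.0182,"ty":0.0278,"tz":0,"turn":0,"jaw":0.2},{"tx":0,"ty":0,"tz":0.03,"turn":0,"jaw":0.2},{"tx":0,"ty":0,"tz":0,"turn":0,"jaw":0.2},{"tx":0,"ty":0,"tz":0.03,"turn":0,"jaw":0.2},{"tx":0,"ty":0,"tz":0.03,"turn":0,"jaw":0.2},{"tx":0,"ty":0,"tz":0.008,"turn":0,"jaw":0.2},{"tx":0,"ty":0,"tz":0,"turn":0,"jaw":-1},{"tx":0,"ty":0,"tz":0,"turn":0,"jaw":-1},{"tx":0,"ty":0,"tz":0,"turn":0,"jaw":-1},{"tx":0,"ty":0,"tz":0,"turn":0,"jaw":-1},{"tx":0,"ty":0,"tz":0,"turn":0,"jaw":-1},{"tx":0,"ty":0,"tz":0,"turn":0,"jaw":-1},{"tx":0,"ty":0,"tz":0,"turn":0,"jaw":-1}]'

```text
time: 38.75
ee_pos: [0.6885, 0.0853, 0.1466]
tcp_rot: [-0.0, 0.73, 0.684, -0.0]
force: [-4.4, -0.1, 6.9]
grip_width: 0.015
grasp_force: 30.0
```

```bash
python3 -c "
from h import *
plan((-.045,.1325,.145),np.pi/2)
q=np.r_[2.2:-0.01:-.1];y=.1225-.12*0
for a,b,c in zip(q[1:],np.diff(-.12*np.cos(q)),np.diff(.12*np.sin(q))):print(round(a,1),round(b,4),round(-c,4),end='; ')"
```

```text
t 38.8 lane TCP [-0.0449  0.132   0.1466] psi 1.568 turn/0.12 -0.019 tool shift [0.0001 0.0005 0.0016] F [-4.4 -0.1  6.9] w 0.015 j [0.11 0.62 1.52 0.   1.01 0.17]
   tilt [-0.001  0.    -1.   ] toolx [ 0.065  0.998 -0.   ]
2.1 -0.01 -0.0066; 2.0 -0.0106 -0.0055; 1.9 -0.0111 -0.0044; 1.8 -0.0115 -0.0033; 1.7 -0.0118 -0.0021; 1.6 -0.012 -0.0009; 1.5 -0.012 0.0002; 1.4 -0.0119 0.0014; 1.3 -0.0117 0.0026; 1.2 -0.0114 0.0038; 1.1 -0.0109 0.0049; 1.0 -0.0104 0.006; 0.9 -0.0098 0.007; 0.8 -0.009 0.0079; 0.7 -0.0082 0.0088; 0.6 -0.0073 0.0095; 0.5 -0.0063 0.0102; 0.4 -0.0052 0.0108; 0.3 -0.0041 0.0113; 0.2 -0.003 0.0116; 0.1 -0.0018 0.0119; -0.0 -0.0006 0.012;
```

Request:
drive_tool --increments '[{"tx":0,"ty":-0.01,"tz":-0.0066,"turn":0,"jaw":-1},{"tx":0,"ty":-0.0106,"tz":-0.0055,"turn":0,"jaw":-1},{"tx":0,"ty":-0.0111,"tz":-0.0044,"turn":0,"jaw":-1},{"tx":0,"ty":-0.0115,"tz":-0.0033,"turn":0,"jaw":-1},{"tx":0,"ty":-0.0118,"tz":-0.0021,"turn":0,"jaw":-1},{"tx":0,"ty":-0.012,"tz":-0.0009,"turn":0,"jaw":-1},{"tx":0,"ty":-0.012,"tz":0.0002,"turn":0,"jaw":-1},{"tx":0,"ty":-0.0119,"tz":0.0014,"turn":0,"jaw":-1},{"tx":0,"ty":-0.0117,"tz":0.0026,"turn":0,"jaw":-1},{"tx":0,"ty":-0.0114,"tz":0.0038,"turn":0,"jaw":-1},{"tx":0,"ty":-0.0109,"tz":0.0049,"turn":0,"jaw":-1},{"tx":0,"ty":0,"tz":0,"turn":0,"jaw":-1}]'

```text
time: 39.95
ee_pos: [0.5616, 0.094, 0.1548]
tcp_rot: [-0.002, 0.73, 0.684, -0.001]
force: [-2.4, 4.9, 5.1]
grip_width: 0.0152
grasp_force: 30.0
```

```bash
python3 -c "
from h import *
plan((-.045,.0625-.12*np.cos(1.1),.047+.12*np.sin(1.1)),np.pi/2)"
```

```text
t 40.0 lane TCP [-0.0455  0.0048  0.1548] psi 1.568 turn/0.12 -0.019 tool shift [-0.0005  0.0032  0.0009] F [-2.4  4.9  5.1] w 0.0152 j [0.14 0.45 1.81 0.   0.89 0.21]
   tilt [-0.004  0.001 -1.   ] toolx [0.065 0.998 0.   ]
```

Request:
drive_tool --increments '[{"tx":0,"ty":-0.0095,"tz":0.0062,"turn":0,"jaw":-1},{"tx":0,"ty":-0.0093,"tz":0.007,"turn":0,"jaw":-1},{"tx":0,"ty":-0.0086,"tz":0.0079,"turn":0,"jaw":-1},{"tx":0,"ty":-0.008,"tz":0.0088,"turn":0,"jaw":-1},{"tx":0,"ty":-0.0072,"tz":0.0095,"turn":0,"jaw":-1},{"tx":0,"ty":-0.0062,"tz":0.0102,"turn":0,"jaw":-1},{"tx":0,"ty":-0.0051,"tz":0.0108,"turn":0,"jaw":-1},{"tx":0,"ty":-0.004,"tz":0.0113,"turn":0,"jaw":-1},{"tx":0,"ty":0,"tz":0,"turn":0,"jaw":-1},{"tx":0,"ty":0,"tz":0,"turn":0,"jaw":-1}]'

```text
time: 40.95
ee_pos: [0.5048, 0.0976, 0.0825]
tcp_rot: [-0.001, 0.73, 0.684, -0.001]
force: [0.1, 7.3, -2.8]
grip_width: 0.0154
grasp_force: 30.0
```

```bash
python3 -c "
from h import *
plan((-.045,.0625-.12*np.cos(0.),.047),np.pi/2)"
```

```text
t 41.0 lane TCP [-0.0455 -0.0521  0.0825] psi 1.568 turn/0.12 -0.021 tool shift [-0.0005 -0.0054  0.0355] F [ 0.1  7.3 -2.8] w 0.0154 j [0.17 0.5  1.96 0.   0.69 0.23]
   tilt [-0.004  0.    -1.   ] toolx [ 0.066  0.998 -0.   ]
```

Request:
drive_tool --increments '[{"tx":0,"ty":-0.0028,"tz":0.0116,"turn":0,"jaw":-1},{"tx":0,"ty":-0.0018,"tz":0.0119,"turn":0,"jaw":-1},{"tx":0,"ty":-0.0006,"tz":0.012,"turn":0,"jaw":-1},{"tx":0,"ty":0,"tz":0.002,"turn":0,"jaw":-1},{"tx":0,"ty":0,"tz":0,"turn":0,"jaw":-1},{"tx":0,"ty":0,"tz":0,"turn":0,"jaw":-1}]'

```text
time: 41.55
ee_pos: [0.4982, 0.0979, 0.0449]
tcp_rot: [-0.002, 0.73, 0.683, -0.002]
force: [-4.0, 8.2, -2.1]
grip_width: 0.0154
grasp_force: 30.0
```

```bash
python3 -c "
from h import *
plan((-.045,.0625-.12*np.cos(0.),.047),np.pi/2)"
```

```text
t 41.5 lane TCP [-0.0454 -0.0587  0.0449] psi 1.568 turn/0.12 -0.021 tool shift [-0.0004  0.0012 -0.0021] F [-4.   8.2 -2.1] w 0.0154 j [0.17 0.56 1.98 0.   0.6  0.23]
   tilt [-0.007 -0.    -1.   ] toolx [ 0.066  0.998 -0.001]
```

Request:
drive_tool --increments '[{"tx":0,"ty":0,"tz":0.002,"turn":0,"jaw":-1},{"tx":0,"ty":0,"tz":0.002,"turn":0,"jaw":-1},{"tx":0,"ty":0,"tz":0,"turn":0,"jaw":-1},{"tx":0,"ty":0,"tz":0,"turn":0,"jaw":-1}]'

```text
time: 41.95
ee_pos: [0.4982, 0.0978, 0.041]
tcp_rot: [-0.002, 0.73, 0.683, -0.002]
force: [-4.5, 7.3, 0.3]
grip_width: 0.015
grasp_force: 30.0
```

Request:
drive_tool --increments '[{"tx":0,"ty":0,"tz":0,"turn":0,"jaw":0},{"tx":0,"ty":0,"tz":0,"turn":0,"jaw":0},{"tx":0,"ty":0,"tz":0,"turn":0,"jaw":0},{"tx":0,"ty":0,"tz":-0.02,"turn":0,"jaw":0},{"tx":0,"ty":0,"tz":-0.03,"turn":0,"jaw":0},{"tx":0,"ty":0,"tz":-0.01,"turn":0,"jaw":-1},{"tx":0,"ty":0,"tz":0,"turn":0,"jaw":-1},{"tx":0,"ty":0,"tz":0,"turn":0,"jaw":-1},{"tx":0,"ty":0,"tz":0,"turn":0,"jaw":-1},{"tx":0,"ty":0,"tz":0,"turn":0,"jaw":-1}]'

```text
time: 42.95
ee_pos: [0.5009, 0.0974, 0.1013]
tcp_rot: [-0.001, 0.73, 0.684, -0.001]
force: [1.1, -0.8, -0.1]
grip_width: 0.0072
grasp_force: 0.0
```

```bash
python3 -c "
from h import *
plan((-.045,-.0585,.076),np.pi/2)
im=ctrl.get_image('scene')
cv2.imwrite('pics/s5.png',cv2.resize(im[140:300,200:380,::-1],None,fx=3.3,fy=3.3))"
```

```text
t 43.0 lane TCP [-0.045  -0.0559  0.1013] psi 1.568 turn/0.12 -0.021 tool shift [-0.     -0.0026  0.0253] F [ 1.1 -0.8 -0.1] w 0.0072 j [ 0.17  0.46  1.96 -0.    0.72  0.23]
   tilt [-0.002 -0.    -1.   ] toolx [ 0.066  0.998 -0.   ]
```

View pics/s5.png

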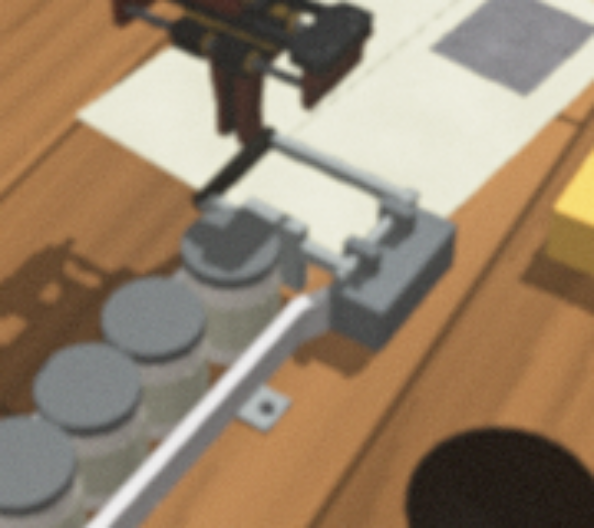

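Lever looks shut, with its bar at crop (235,165), behind the four tubs. I'll press its bar down from above to be sure.

Request:
drive_tool --increments '[{"tx":0,"ty":-0.0026,"tz":0.015,"turn":0,"jaw":-1},{"tx":0,"ty":0,"tz":0.008,"turn":0,"jaw":-1},{"tx":0,"ty":0,"tz":0.002,"turn":0,"jaw":-1},{"tx":0,"ty":0,"tz":0.002,"turn":0,"jaw":-1},{"tx":0,"ty":0,"tz":0.002,"turn":0,"jaw":-1},{"tx":0,"ty":0,"tz":0,"turn":0,"jaw":-1},{"tx":0,"ty":0,"tz":0,"turn":0,"jaw":-1}]'

```text
time: 43.7
ee_pos: [0.4992, 0.0977, 0.0741]
tcp_rot: [0.0, 0.73, 0.684, 0.0]
force: [-2.4, -1.5, 6.4]
grip_width: 0.0004
grasp_force: 3.2
```

Request:
drive_tool --increments '[{"tx":0,"ty":0,"tz":0.002,"turn":0,"jaw":-1},{"tx":0,"ty":0,"tz":0,"turn":0,"jaw":-1},{"tx":0,"ty":0,"tz":0,"turn":0,"jaw":-1}]'

```text
time: 44.0
ee_pos: [0.4993, 0.0977, 0.0736]
tcp_rot: [0.0, 0.73, 0.684, 0.0]
force: [-7.2, -1.3, 24.4]
grip_width: 0.0006
grasp_force: 12.3
```

Request:
drive_tool --increments '[{"tx":0,"ty":0,"tz":-0.03,"turn":0,"jaw":-1},{"tx":0,"ty":0,"tz":-0.04,"turn":0,"jaw":0},{"tx":0,"ty":0,"tz":-0.04,"turn":0,"jaw":0},{"tx":0,"ty":0,"tz":0,"turn":0,"jaw":0}]'

```text
time: 44.4
ee_pos: [0.5025, 0.0983, 0.1866]
tcp_rot: [0.003, 0.73, 0.684, 0.004]
force: [1.0, -0.2, 0.7]
grip_width: 0.0208
grasp_force: 0.0
```

```bash
python3 -c "
from h import *
plan((.36,.0015,.1835),np.pi)
for c in('top','scene'):
    im=ctrl.get_image(c)
    for n in('knob_grip','clamp_knob','stop_slide'):
        for d in ctrl.search_frame(c,n)[:2]: print(c,n,np.round(w2l(d['point'],L)[0],3),round(d['confidence'],2))
print(L)"
```

```text
t 44.4 lane TCP [-0.0461 -0.0544  0.1866] psi 1.568 turn/0.12 -13.11 tool shift [-0.0559 -0.4061  0.0031] F [ 1.  -0.2  0.7] w 0.0208 j [ 0.17  0.32  1.92 -0.    0.89  0.24]
   tilt [ 0.01   0.002 -1.   ] toolx [0.066 0.998 0.002]
top knob_grip [ 0.357 -0.002  0.104] 0.81
top clamp_knob [ 0.358 -0.003  0.106] 0.75
top stop_slide [ 0.351 -0.004  0.056] 0.81
scene knob_grip [0.369 0.002 0.107] 0.93
scene clamp_knob [0.364 0.004 0.102] 0.97
scene stop_slide [0.371 0.02  0.063] 0.98
[ 0.55390792  0.04887594 -1.63399032  0.01349882]
```

Request:
drive_tool --increments '[{"tx":0,"ty":0,"tz":0,"turn":-1,"jaw":0.3},{"tx":0,"ty":0,"tz":0,"turn":-1,"jaw":0.3},{"tx":0,"ty":0,"tz":0,"turn":-1,"jaw":0.3},{"tx":0,"ty":0,"tz":0,"turn":-1,"jaw":0.3},{"tx":0,"ty":0,"tz":0,"turn":-1,"jaw":0.3},{"tx":0,"ty":0,"tz":0,"turn":-1,"jaw":0.3},{"tx":0,"ty":0,"tz":0,"turn":-1,"jaw":0.3},{"tx":0,"ty":0,"tz":0,"turn":-1,"jaw":0.3},{"tx":0,"ty":0,"tz":0,"turn":-1,"jaw":0.3},{"tx":0,"ty":0,"tz":0,"turn":-1,"jaw":0.3},{"tx":0,"ty":0,"tz":0,"turn":-1,"jaw":0.3},{"tx":0,"ty":0,"tz":0,"turn":-1,"jaw":0.3},{"tx":0,"ty":0,"tz":0,"turn":-1,"jaw":0.3},{"tx":0,"ty":0,"tz":0,"turn":-0.11,"jaw":0.3}]'

```text
time: 46.2
ee_pos: [0.4987, 0.0976, 0.1806]
tcp_rot: [-0.001, 0.031, 1.0, -0.0]
force: [-0.3, -0.2, -0.4]
grip_width: 0.057
grasp_force: 0.0
```

Request:
drive_tool --increments '[{"tx":-0.0045,"ty":-0.034,"tz":0,"turn":0,"jaw":0.3},{"tx":-0.0045,"ty":-0.034,"tz":0,"turn":0,"jaw":0.3},{"tx":-0.0045,"ty":-0.034,"tz":0,"turn":0,"jaw":0.3},{"tx":-0.0045,"ty":-0.034,"tz":0,"turn":0,"jaw":0.3},{"tx":-0.0045,"ty":-0.034,"tz":0,"turn":0,"jaw":0.3},{"tx":-0.0045,"ty":-0.034,"tz":0,"turn":0,"jaw":0.3},{"tx":-0.0045,"ty":-0.034,"tz":0,"turn":0,"jaw":0.3},{"tx":-0.0045,"ty":-0.034,"tz":0,"turn":0,"jaw":0.3},{"tx":-0.0045,"ty":-0.034,"tz":0,"turn":0,"jaw":0.3},{"tx":-0.0045,"ty":-0.034,"tz":0,"turn":0,"jaw":0.3},{"tx":-0.0045,"ty":-0.034,"tz":0,"turn":0,"jaw":0.3},{"tx":-0.0045,"ty":-0.034,"tz":0,"turn":0,"jaw":0.3},{"tx":0,"ty":0,"tz":0,"turn":0,"jaw":0.3},{"tx":0,"ty":0,"tz":0,"turn":0,"jaw":0.3},{"tx":0,"ty":0,"tz":0,"turn":0,"jaw":0.3}]'

```text
time: 47.7
ee_pos: [0.5267, -0.3118, 0.1808]
tcp_rot: [-0.001, 0.032, 0.999, 0.001]
force: [0.3, -0.4, -0.4]
grip_width: 0.0571
grasp_force: 0.0
```

```bash
python3 -c "
from h import *
plan((.3615,.0005,.091),np.pi)"
```

```text
t 47.7 lane TCP [ 0.3617 -0.0044  0.1808] psi 3.141 turn/0.12 -0.007 tool shift [-0.0049  0.0002  0.0898] F [ 0.3 -0.4 -0.4] w 0.0571 j [-0.55  0.47  1.7   0.    0.98 -2.06]
   tilt [-0.001  0.001 -1.   ] toolx [-0.998  0.064  0.001]
```

Request:
drive_tool --increments '[{"tx":-0.0049,"ty":0,"tz":0.03,"turn":0,"jaw":0.3},{"tx":0,"ty":0,"tz":0.03,"turn":0,"jaw":0.3},{"tx":0,"ty":0,"tz":0.02,"turn":0,"jaw":0.3},{"tx":0,"ty":0,"tz":0.01,"turn":0,"jaw":0.3},{"tx":0,"ty":0,"tz":0,"turn":0,"jaw":0.3},{"tx":0,"ty":0,"tz":0,"turn":0,"jaw":-1},{"tx":0,"ty":0,"tz":0,"turn":0,"jaw":-1},{"tx":0,"ty":0,"tz":0,"turn":0,"jaw":-1},{"tx":0,"ty":0,"tz":0,"turn":0,"jaw":-1},{"tx":0,"ty":0,"tz":0,"turn":0,"jaw":-1},{"tx":0,"ty":0,"tz":0,"turn":0,"jaw":-1},{"tx":0,"ty":0,"tz":0,"turn":0,"jaw":-1},{"tx":0,"ty":0,"tz":0,"turn":0,"jaw":-1}]'

```text
time: 49.0
ee_pos: [0.5322, -0.313, 0.0917]
tcp_rot: [0.0, 0.032, 0.999, 0.0]
force: [-0.0, 2.9, 5.7]
grip_width: 0.0163
grasp_force: 29.8
```

```bash
python3 -c "
from h import *
plan((.314,.0005,.091),np.pi)
im=ctrl.get_image('scene')
cv2.imwrite('pics/s6.png',cv2.resize(im[150:400,80:340,::-1],None,fx=2.3,fy=2.3))"
```

```text
t 49.0 lane TCP [0.3626 0.0012 0.0917] psi 3.141 turn/0.12 -0.001 tool shift [0.0007 0.0486 0.0007] F [-0.   2.9  5.7] w 0.0163 j [-0.55  0.6   1.73  0.    0.82 -2.06]
   tilt [ 0.  0. -1.] toolx [-0.998  0.063 -0.   ]
```

View pics/s6.png

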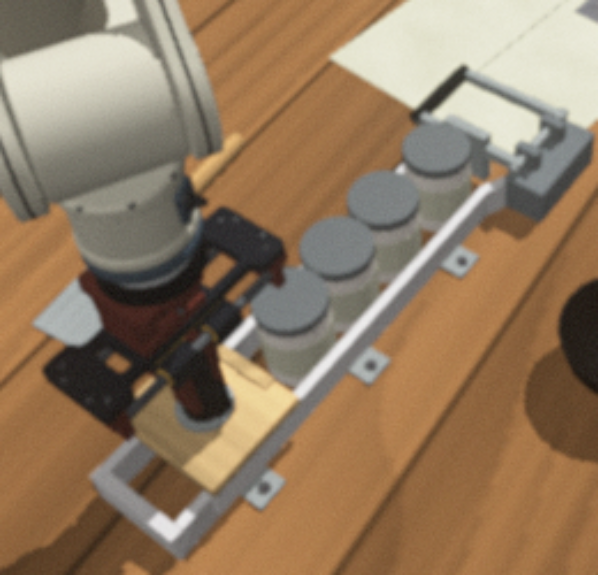

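The knob is gripped at crop (205,390), the four tubs stand upright, and the lever is shut. Next I slide the stop up.

Request:
drive_tool --increments '[{"tx":0,"ty":0.005,"tz":0,"turn":0,"jaw":-1},{"tx":0,"ty":0.005,"tz":0,"turn":0,"jaw":-1},{"tx":0,"ty":0.006,"tz":0,"turn":0,"jaw":-1},{"tx":0,"ty":0.006,"tz":0,"turn":0,"jaw":-1},{"tx":0,"ty":0.006,"tz":0,"turn":0,"jaw":-1},{"tx":0,"ty":0.006,"tz":0,"turn":0,"jaw":-1},{"tx":0,"ty":0.006,"tz":0,"turn":0,"jaw":-1},{"tx":0,"ty":0,"tz":0,"turn":0,"jaw":-1},{"tx":0,"ty":0,"tz":0,"turn":0,"jaw":-1}]'

```text
time: 49.95
ee_pos: [0.535, -0.2732, 0.0917]
tcp_rot: [0.0, 0.031, 1.0, -0.0]
force: [-1.9, -2.9, 5.7]
grip_width: 0.0158
grasp_force: 29.9
```

Request:
drive_tool --increments '[{"tx":0,"ty":0.002,"tz":0,"turn":0,"jaw":-1},{"tx":0,"ty":0.002,"tz":0,"turn":0,"jaw":-1},{"tx":0,"ty":0,"tz":0,"turn":0,"jaw":-1}]'

```text
time: 50.25
ee_pos: [0.5352, -0.27, 0.0917]
tcp_rot: [0.001, 0.031, 1.0, -0.001]
force: [-2.0, -6.4, 4.3]
grip_width: 0.0162
grasp_force: 29.9
```

```bash
python3 -c "
from h import *
plan((.314,.0005,.091),np.pi)"
```

```text
t 50.2 lane TCP [0.3195 0.0014 0.0917] psi 3.142 turn/0.12 0.004 tool shift [0.0009 0.0055 0.0007] F [-2.  -6.4  4.3] w 0.0162 j [-0.49  0.58  1.77 -0.    0.79 -1.99]
   tilt [ 0.001 -0.002 -1.   ] toolx [-0.998  0.063 -0.001]
```

Request:
drive_tool --increments '[{"tx":0,"ty":0.0015,"tz":0,"turn":0,"jaw":-1},{"tx":0,"ty":0.0015,"tz":0,"turn":0,"jaw":-1},{"tx":0,"ty":0,"tz":0,"turn":0,"jaw":-1}]'

```text
time: 50.55
ee_pos: [0.5354, -0.2672, 0.0917]
tcp_rot: [0.001, 0.031, 1.0, -0.001]
force: [-1.9, -8.4, 5.0]
grip_width: 0.0158
grasp_force: 29.9
```

Request:
drive_tool --increments '[{"tx":0,"ty":0.001,"tz":0,"turn":0,"jaw":-1},{"tx":0,"ty":0.001,"tz":0,"turn":0,"jaw":-1},{"tx":0,"ty":0,"tz":0,"turn":0,"jaw":-1}]'

```text
time: 50.85
ee_pos: [0.5355, -0.2656, 0.0917]
tcp_rot: [0.001, 0.031, 1.0, -0.001]
force: [-1.6, -8.9, 4.6]
grip_width: 0.016
grasp_force: 29.9
```

Request:
drive_tool --increments '[{"tx":0,"ty":0.001,"tz":0,"turn":0,"jaw":-1},{"tx":0,"ty":0.001,"tz":0,"turn":0,"jaw":-1},{"tx":0,"ty":0,"tz":0,"turn":0,"jaw":-1}]'

```text
time: 51.15
ee_pos: [0.5356, -0.2653, 0.0918]
tcp_rot: [0.001, 0.031, 1.0, -0.003]
force: [-3.9, -16.9, 1.1]
grip_width: 0.0159
grasp_force: 29.9
```

Request:
drive_tool --increments '[{"tx":0,"ty":0.001,"tz":0,"turn":0,"jaw":-1},{"tx":0,"ty":0.001,"tz":0,"turn":0,"jaw":-1},{"tx":0,"ty":0,"tz":0,"turn":0,"jaw":-1}]'

```text
time: 51.45
ee_pos: [0.5357, -0.265, 0.0918]
tcp_rot: [0.001, 0.031, 1.0, -0.004]
force: [-4.9, -26.8, -0.8]
grip_width: 0.0156
grasp_force: 30.0
```

The force jumped from 9 to 27 N while the stop barely moved, so the tubs are snug. I'll ease the load, then turn the knob clockwise.

Request:
drive_tool --increments '[{"tx":0,"ty":-0.002,"tz":0,"turn":0,"jaw":-1},{"tx":0,"ty":0,"tz":0,"turn":0,"jaw":-1},{"tx":0,"ty":0,"tz":0,"turn":0,"jaw":-1}]'

```text
time: 51.75
ee_pos: [0.5356, -0.2653, 0.0917]
tcp_rot: [0.001, 0.031, 1.0, -0.002]
force: [-3.9, -17.7, 2.0]
grip_width: 0.0154
grasp_force: 30.0
```

Request:
drive_tool --increments '[{"tx":0,"ty":0,"tz":0,"turn":0.8,"jaw":-1},{"tx":0,"ty":0,"tz":0,"turn":0.8,"jaw":-1},{"tx":0,"ty":0,"tz":0,"turn":0.8,"jaw":-1},{"tx":0,"ty":0,"tz":0,"turn":0.8,"jaw":-1},{"tx":0,"ty":0,"tz":0,"turn":0.8,"jaw":-1},{"tx":0,"ty":0,"tz":0,"turn":0.8,"jaw":-1},{"tx":0,"ty":0,"tz":0,"turn":0.8,"jaw":-1},{"tx":0,"ty":0,"tz":0,"turn":0.8,"jaw":-1},{"tx":0,"ty":0,"tz":0,"turn":0,"jaw":-1}]'

```text
time: 52.65
ee_pos: [0.5351, -0.2662, 0.0918]
tcp_rot: [0.002, 0.404, 0.915, -0.003]
force: [-6.6, -22.3, 2.2]
grip_width: 0.0161
grasp_force: 30.0
```

```bash
python3 -c "
from h import *
plan((.314,.0005,.091));print(ctrl.get_state()['ft_torque'])"
```

```text
t 52.6 lane TCP [0.3156 0.0011 0.0918] psi 2.372 turn/0.12 0.0 tool shift [0.0016 0.0007 0.0008] F [ -6.6 -22.3   2.2] w 0.0161 j [-0.48  0.57  1.78 -0.01  0.79 -1.21]
   tilt [ 0.001 -0.006 -1.   ] toolx [-0.673  0.74  -0.005]
[-3.92036214  1.26641418 -0.02947002]
```

Request:
drive_tool --increments '[{"tx":0,"ty":0,"tz":0,"turn":0.8,"jaw":-1},{"tx":0,"ty":0,"tz":0,"turn":0.8,"jaw":-1},{"tx":0,"ty":0,"tz":0,"turn":0.8,"jaw":-1},{"tx":0,"ty":0,"tz":0,"turn":0.8,"jaw":-1},{"tx":0,"ty":0,"tz":0,"turn":0.8,"jaw":-1},{"tx":0,"ty":0,"tz":0,"turn":0.8,"jaw":-1},{"tx":0,"ty":0,"tz":0,"turn":0.8,"jaw":-1},{"tx":0,"ty":0,"tz":0,"turn":0.8,"jaw":-1},{"tx":0,"ty":0,"tz":0,"turn":0.8,"jaw":-1},{"tx":0,"ty":0,"tz":0,"turn":0.4,"jaw":-1},{"tx":0,"ty":0,"tz":0,"turn":0,"jaw":-1},{"tx":0,"ty":0,"tz":0,"turn":0,"jaw":-1}]'

```text
time: 53.85
ee_pos: [0.534, -0.2663, 0.0918]
tcp_rot: [0.002, 0.765, 0.645, -0.002]
force: [-10.9, -23.9, 5.0]
grip_width: 0.016
grasp_force: 30.0
```

```bash
python3 -c "
from h import *
plan((.314,.0005,.091));print(ctrl.get_state()['ft_torque'])"
```

```text
t 53.9 lane TCP [3.158e-01 1.000e-04 9.180e-02] psi 1.464 turn/0.12 0.0 tool shift [0.0018 0.0002 0.0008] F [-10.9 -23.9   5. ] w 0.016 j [-0.48  0.57  1.78 -0.01  0.79 -0.3 ]
   tilt [-0.001 -0.006 -1.   ] toolx [ 0.169  0.986 -0.006]
[-4.02873583  1.93664095  0.42363578]
```

Request:
drive_tool --increments '[{"tx":-0.001,"ty":0,"tz":0,"turn":0,"jaw":-1},{"tx":-0.001,"ty":0,"tz":0,"turn":0,"jaw":-1},{"tx":0,"ty":0,"tz":0,"turn":0,"jaw":-1}]'

```text
time: 54.15
ee_pos: [0.5339, -0.2665, 0.0917]
tcp_rot: [0.001, 0.765, 0.644, -0.002]
force: [-8.3, -15.5, 7.5]
grip_width: 0.0164
grasp_force: 30.0
```

Request:
drive_tool --increments '[{"tx":0,"ty":0,"tz":0,"turn":0,"jaw":0},{"tx":0,"ty":0,"tz":0,"turn":0,"jaw":0},{"tx":0,"ty":0,"tz":0,"turn":0,"jaw":0},{"tx":0,"ty":0,"tz":0,"turn":0,"jaw":0},{"tx":0,"ty":0,"tz":-0.03,"turn":0,"jaw":0},{"tx":0,"ty":0,"tz":-0.04,"turn":0,"jaw":0},{"tx":0,"ty":0,"tz":-0.04,"turn":0,"jaw":0},{"tx":-0.02,"ty":-0.03,"tz":-0.03,"turn":0,"jaw":0},{"tx":-0.02,"ty":-0.04,"tz":0,"turn":0,"jaw":0},{"tx":-0.02,"ty":-0.03,"tz":0,"turn":0,"jaw":0},{"tx":0,"ty":0,"tz":0,"turn":0,"jaw":0}]'

```text
time: 55.25
ee_pos: [0.4229, -0.3065, 0.2315]
tcp_rot: [-0.001, 0.766, 0.643, -0.0]
force: [-0.7, 0.5, -0.6]
grip_width: 0.0441
grasp_force: 0.0
```

```bash
python3 -c "
from h import *
tubs()
a=ctrl.get_image('top')[:,:,::-1];b=ctrl.get_image('scene')[:,:,::-1]
cv2.imwrite('pics/f.png',np.hstack([cv2.resize(b[130:400,110:360],(400,432)),cv2.resize(a[150:270,225:455],(400,209))[[0]*0+list(range(209))+[208]*223]]))"
```

```text
tub net [0.0287 0.0035] 0.93 circle (array([ 0.0359, -0.0031]), np.float64(1.03))
tub net [ 0.1657 -0.0025] 0.75 circle (array([ 0.1655, -0.0015]), np.float64(1.0))
tub net [ 0.1033 -0.0075] 0.73 circle (array([ 0.0976, -0.0047]), np.float64(1.01))
tub net [ 0.3034 -0.2055] 0.64 circle None
tub net [0.2306 0.0036] 0.62 circle None
```

View pics/f.png

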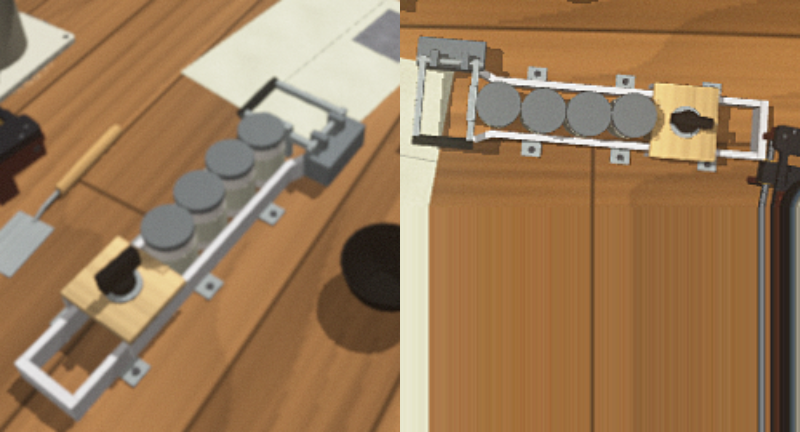

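The tubs stand touching between the shut lever, (260,100) in the left half, and the stop, (125,290). The knob lies along the lane and the robot is clear, so I'm handing in.

```bash
python3 -c "
from plant import ctrl
print(ctrl.job_done())"
```

```text
the job is handed in; nothing more can be done
None
```

The job is handed in (no verdict was returned): all four tubs stand upright in single file and snug between the shut lever and the stop, with its knob turned to its end, and the foam block, bowl and spatula were not touched.

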